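Sort the mending desk of a laundry back room

TASK

Tidy the mending desk: lift the sewing box's hinged flap and leave it standing up, then stand the two thread spools upright in the lower tier under it, one in each half. Set the two knobbed steel weights in the grey two-bay tray, one flat in each bay, and lay the clothes brush bristles down, flat in the long undivided metal tray.

Things in the scene. Friction and masses are not known exactly. Their poses are not given: they have to be found in the camera images.
- spool_a: upright wooden thread spool, grey thread between pale wooden flanges; cylinder 34 mm in diameter, 42 mm high, 40 g nominal. Origin at the centre of its underside, z up. The two spools are alike.
- spool_b: upright wooden thread spool, grey thread between pale wooden flanges; cylinder 34 mm in diameter, 42 mm high, 40 g nominal. Origin at the centre of its underside, z up. The two spools are alike.
- weight_a: steel pattern weight: disc 56 mm in diameter and 14 mm thick with a round upright knob on its centre, 18 mm in diameter (20 mm at its cap), top 48 mm above the underside; 0.25 kg nominal. Origin at the centre of the underside, z up. The two weights are alike.
- weight_b: steel pattern weight: disc 56 mm in diameter and 14 mm thick with a round upright knob on its centre, 18 mm in diameter (20 mm at its cap), top 48 mm above the underside; 0.25 kg nominal. Origin at the centre of the underside, z up. The two weights are alike.
- brush: clothes brush lying on its bristles: dark wooden back 120 x 44 mm, 20 mm thick, on 20 mm of grey bristles (a rigid block 112 x 38 mm), 40 mm high in all; 90 g nominal. Origin at the centre of its underside, x along its length, y across, z up.
- box: pale wooden sewing box, fixed, 122 (x) x 232 mm (y). Origin: centre of underside, z up, front (-x) to the robot. Lower tier 110 x 220 mm inside, floor at z 6 mm, parted into a +y and a -y half by a 5 mm divider at y = 0, only 18 mm high. Front and back walls up to z 50 mm, side walls (y = +-113 mm, 6 mm thick) to 72 mm. The flap covers it, hinged along y at x = +58, z = 53.5 mm.
- flap (a joint): angle of the sewing box's flap (plywood, 114 x 212 x 5 mm, 80 g): 0 = shut, level; grows as its front edge is lifted, up and away from the robot; 1.57 = upright; stop at 1.9 rad. A stiff hinge (0.12 N m, about 2 N at the bar) holds it wherever it is left. Starts shut or a little ajar.
- flap_bar (a point): centre of the flap's grip: round steel bar, 12 mm in diameter, 34 mm long, along the box's y, on two short legs at the middle of the flap's front edge; 103 mm from the hinge along the flap, 29 mm above the flap's mid-plane (20 mm free under it). Its flat ends are free: it can turn between fingers that pinch its two ends.
- weight_tray: grey painted tray for the weights, fixed: outside 90 mm (its x) by 171 mm (its y), rim 18 mm high, floor 4 mm above the origin; a 5 mm divider along x at y = 0, as high as the rim, makes two bays, each 80 x 78 mm inside, centred at y = +-41.5 mm. Origin at the centre of its underside, z up.
- brush_tray: bare metal tray for the brush, fixed to the desk: inside 70 mm (its x) by 146 mm (its y), walls 5 mm thick, rim 12 mm high, floor 4 mm above the origin, no divider. Origin at the centre of its underside, z up. The brush lies in it with its length along the tray's y, either way round.
There are look-alikes about, which are no part of the job. Of the things that look like the weight_tray, the larger one is meant. Leave any yellow look-alike of the spool_b alone.

How it is judged (in metres and radians):
On the way:
1. the flap of the sewing box is lifted (value of joint flap above 1.2 rad), for 0.2 s.
At the end, for the whole second after the job is handed in: Flap open beyond 1.2 rad; one spool upright on the floor of each half of the box, one weight flat on the floor of each bay of the grey tray (within about 17 mm of its centre), the brush flat on the floor of the metal tray (within 20 mm); tilts under 0.12 rad, all at rest ((((x of spool_a in the frame of box between -0.045 and 0.045 m and y of spool_a in the frame of box between 0.015 and 0.098 m and z of spool_a in the frame of box between 0 and 0.012 m and angle between spool_a's own z axis and vertical below 0.12 rad) and (x of spool_b in the frame of box between -0.045 and 0.045 m and y of spool_b in the frame of box between -0.098 and -0.015 m and z of spool_b in the frame of box between 0 and 0.012 m and angle between spool_b's own z axis and vertical below 0.12 rad)) or ((x of spool_b in the frame of box between -0.045 and 0.045 m and y of spool_b in the frame of box between 0.015 and 0.098 m and z of spool_b in the frame of box between 0 and 0.012 m and angle between spool_b's own z axis and vertical below 0.12 rad) and (x of spool_a in the frame of box between -0.045 and 0.045 m and y of spool_a in the frame of box between -0.098 and -0.015 m and z of spool_a in the frame of box between 0 and 0.012 m and angle between spool_a's own z axis and vertical below 0.12 rad))) and (((x of weight_a in the frame of weight_tray between -0.018 and 0.018 m and y of weight_a in the frame of weight_tray between 0.025 and 0.058 m and z of weight_a in the frame of weight_tray between 0 and 0.009 m and angle between weight_a's own z axis and vertical below 0.12 rad) and (x of weight_b in the frame of weight_tray between -0.018 and 0.018 m and y of weight_b in the frame of weight_tray between -0.058 and -0.025 m and z of weight_b in the frame of weight_tray between 0 and 0.009 m and angle between weight_b's own z axis and vertical below 0.12 rad)) or ((x of weight_b in the frame of weight_tray between -0.018 and 0.018 m and y of weight_b in the frame of weight_tray between 0.025 and 0.058 m and z of weight_b in the frame of weight_tray between 0 and 0.009 m and angle between weight_b's own z axis and vertical below 0.12 rad) and (x of weight_a in the frame of weight_tray between -0.018 and 0.018 m and y of weight_a in the frame of weight_tray between -0.058 and -0.025 m and z of weight_a in the frame of weight_tray between 0 and 0.009 m and angle between weight_a's own z axis and vertical below 0.12 rad))) and x of brush in the frame of brush_tray between -0.02 and 0.02 m and y of brush in the frame of brush_tray between -0.02 and 0.02 m and z of brush in the frame of brush_tray between 0 and 0.009 m and angle between brush's own z axis and vertical below 0.12 rad and value of joint flap above 1.2 rad and linear speed of each of spool_a, spool_b, weight_a, weight_b, brush below 0.02 m/s); the robot touches nothing.
It also fails if it takes over 139 s, if anything falls off the work surface, if the arm or the gripper's body presses on something with over 40 N, if the wrist force passes 120 N, or if a joint passes its speed limit or range.

ROBOT

A 6-joint arm with a two-finger parallel gripper is mounted at the origin on the work surface. World frame = base frame: x ahead of the robot, y to its left, z up, the work surface at z = 0. Lengths are in mm, angles in rad, forces in N, time in s.
With the tool pointing down it reaches from about 375 to 975 mm from the base axis. Payload 3.8 kg.
Tool frame: the origin (TCP) lies at the very end of the fingers, on their centre line; the grasp point (between the pads) lies 19 mm behind it (manip.grip_point_offset is the distance from the TCP to the grasp point, in mm); z points along the fingers, y is the line along which they close (so a half turn about z gives the same grasp; the last joint's range is limited). The gripper opens to 85 mm and grips with 20 to 120 N. Pads are 22 mm wide; open, the fingers measure 114 mm over their backs; the gripper's body (76 mm by 85 mm) begins 54 mm behind the grasp point. The pads swing forward as they close: fully open they stand 13 mm farther back than shut.
Start: joints at [-1.381, 0.264, 1.604, -0, 1.274, -0.037], TCP at [151.776, -657.71, 231.28] pointing down, gripper open.
Joint ranges: [-2.63, 2.63], [-0.94, 2.18], [0.31, 2.57], [-1.31, 4.45], [0, 2.66], [-2.55, 2.55]. Speed limits (rad/s): [2.57, 2.57, 3.14, 3.14, 3.14, 3.14].

INTERFACE

Orientations are given as a unit quaternion [x, y, z, w].
In Python, from bench import manip gives the robot as it stands. The module is installed in compiled form; this text tells all that it offers.
- The arm moves only by the tool drive_tool, never from a script. Its argument "steps" is a list of rows, each a list of 3 entries, a list of its own where there are three numbers: the closure, from 0 (fully open) to 1 (shut), then the shift along the tool's x, y, z in units of 25 mm (1.0 is 25 mm), then the turn, a rotation vector about the tool's x, y, z in units of 8 degrees (1.0 is 8 degrees). A call has exactly 5 rows; each row is the pose to reach, as a shift and turn from the pose commanded when the call began, along the tool's axes at that moment; what a row does not reach only later rows make up. A row lasts 1/10 s, in which the tool goes at most 50 mm and 8.59 degrees, less where a joint would pass 70% of its speed; a pose out of reach is approached as far as the arm can. A call with a gripper value outside its range is refused whole. The fingers move at their own pace and stop on an object; the grip force is fixed at half the most. Time passes only in rows, so rows that repeat a pose let the fingers close, or fill a call up. It gives the time, the measured TCP pose, the force, the opening and the grip force at its end, in the units of the state.
- manip.sense(): the state, without advancing time (a new reading comes with each control period).
- manip.get_image(name): name is "side" or "top" or "wrist"; returns the picture (384x512x3 uint8, red, green, blue); there is no depth.
- manip.get_calibration(name): a dict with "intrinsics" (3x3 intrinsics, pixels), "k1" (the pictures are not rectified: a ray, as slopes to the right and down, at radius r is drawn at 1 + k1 r^2 times it, then the intrinsics apply), "rvec" (rotation vector, rad) and "tvec" (3), from world to camera coordinates, as OpenCV has them. Camera axes: x right, y down, z forward; pixel columns grow to the right and rows downward; lengths in mm; the calibration is good to about 2 mm. A picture is of the moment at which its call begins: read the wrist's pose just before it. get_calibration takes no time and is no camera call; for the wrist camera it gives the pose at the moment of the call.
- manip.sign_off(): hands the job in; it is judged then, once.
Trained networks look in the newest picture that a camera, given by its name, has taken for a name from the list of things; names that differ only in an ending like _2 or _b are one class to them, and where a whole thing is asked for, a point or a joint stands for the part that bears it (a point fixed in the world has none). Each returns a list of dicts, best first, with "score" (0 to 1); they miss things now and then, are a little off and sometimes report something else, mostly with a low value. They report only what shows in the picture. A call takes as long as a camera call. They do not tell look-alikes from the thing itself.
- manip.boxes_of(camera, label): "rect" ([centre column, centre row, width, height] in pixels, round what is visible of it).
- manip.mark_of(camera, label): "uv" ([column, row] in pixels: a listed point, or the origin of a listed thing).
The state is a dict: "time_s": time; "q": joint angles; "joint_velocities": joint speeds; "tau": joint torques, N m; "tcp_pos": TCP position; "eef_rot": TCP orientation; "contact_force": force on the tool from outside, world axes, zero at the start; "moment": the same for the moment, N m; "width": opening from 0.0 (shut) to 1.0 (fully open); "finger_force": force on a finger pad.
Only numpy, scipy, OpenCV 4.12 (cv2) and the standard library are available. Lean on these libraries where they do the work, as an engineer would, in place of code of your own. Each camera call takes 0.05 s, during which the arm holds its last target. There are 200 camera calls.

## Working session

There is one attempt and no reset: what is moved stays moved. The work goes in short steps, Python scripts to look and compute and a tool call to move; the robot and the scene stay as the last step left them, time stands still between calls to the robot, and variables do not carry over. Pictures are saved under pics/ and viewed, at most 18 in all, crops included, and the job is handed in when it is done.

Besides the shell and the picture viewer there is one more tool, called as name([rows], argument=value, ...), one row to a line, values as JSON. drive_tool: Moves the arm, as the interface text tells. Its arguments: {"type":"object","properties":{"steps":{"type":"array"}},"required":["steps"]}

```bash
mkdir -p pics
cat > h.py <<'E'
import numpy as np, cv2
from bench import manip
from scipy.spatial.transform import Rotation as R
def cal(c):
    k=manip.get_calibration(c); return np.array(k["intrinsics"],float),k["k1"],cv2.Rodrigues(np.array(k["rvec"],float))[0],np.array(k["tvec"],float)
def dist(k1): return np.array([k1,0,0,0,0.])
def ray(c,uv,k=None):
    K,k1,Rm,t=k or cal(c)
    p=cv2.undistortPoints(np.array([[uv]],float),K,dist(k1))[0,0]
    return -Rm.T@t, Rm.T@np.array([p[0],p[1],1])
def onz(c,uv,z,k=None):
    o,d=ray(c,uv,k); return o+d*(z-o[2])/d[2]
def proj(c,P,k=None):
    K,k1,Rm,t=k or cal(c)
    return cv2.projectPoints(np.array(P,float).reshape(-1,1,3),cv2.Rodrigues(Rm)[0],t,K,dist(k1))[0][:,0]
def shot(c,name):
    k=cal(c); im=manip.get_image(c); cv2.imwrite(f"pics/{name}.png",im[:,:,::-1]); return im,k
def move(target,yaw=None):
    "print shift (units) to target TCP pos, in tool axes"
    s=manip.sense(); r=R.from_quat(s["eef_rot"]); d=r.inv().apply(np.array(target)-s["tcp_pos"])/25
    print("shift",d.round(2),"t",s["time_s"]); return d
E
python3 - <<'E'
from h import *
np.set_printoptions(suppress=True,precision=3)
s=manip.sense(); print({k:np.round(v,3) for k,v in s.items()}, manip.grip_point_offset)
ims=[shot(c,c+"0")[0] for c in ("top","side")]
for n in "spool_a weight_a brush box flap flap_bar weight_tray brush_tray".split():
  for c in ("top","side"):
    for f in (manip.mark_of,manip.boxes_of):
      print(n,c,[(round(d["score"],2),np.round(d.get("uv",d.get("rect"))).astype(int).tolist()) for d in f(c,n) if d["score"]>.2])
E
```

```text
{'time_s': np.float64(0.0), 'q': array([-1.381,  0.265,  1.605,  0.   ,  1.274, -0.037]), 'joint_velocities': array([-0.001, -0.   ,  0.   , -0.002,  0.001, -0.002]), 'tau': array([  0.001, -51.51 , -36.731,   0.   ,   0.013,   0.   ]), 'tcp_pos': array([ 151.633, -656.967,  229.942]), 'eef_rot': array([ 0.994,  0.113, -0.   , -0.001]), 'contact_force': array([-0.438,  0.006,  0.408]), 'moment': array([-0.049,  0.086, -0.002]), 'finger_force': np.float64(0.0), 'width': np.float64(1.002)} 18.700000000000003
spool_a top [(0.73, [380, 253]), (0.51, [362, 275])]
spool_a top [(0.72, [380, 251, 21, 12]), (0.58, [360, 276, 16, 14]), (0.52, [164, 246, 19, 17])]
spool_a side [(0.9, [238, 346]), (0.69, [183, 184]), (0.63, [197, 334])]
spool_a side [(0.8, [233, 338, 18, 30]), (0.63, [181, 181, 16, 20]), (0.59, [193, 322, 17, 28])]
weight_a top [(0.95, [205, 234]), (0.72, [326, 246])]
weight_a top [(0.87, [204, 232, 20, 19]), (0.65, [327, 247, 25, 20])]
weight_a side [(0.79, [199, 208]), (0.78, [223, 295])]
weight_a side [(0.89, [220, 288, 29, 32]), (0.55, [199, 200, 20, 21])]
brush top [(0.65, [287, 232]), (0.33, [377, 250])]
brush top [(0.55, [287, 232, 21, 49])]
brush side [(0.85, [224, 257])]
brush side [(0.86, [224, 249, 55, 27]), (0.65, [199, 200, 20, 16])]
box top [(0.93, [248, 162]), (0.63, [241, 174])]
box top [(0.57, [245, 160, 97, 65])]
box side [(0.67, [276, 211])]
box side [(0.62, [280, 202, 68, 80])]Traceback (most recent call last):
  File "<stdin>", line 8, in <module>
ValueError: it knows: box, brush, brush_tray, flap_bar, spool, weight, weight_tray
```

View pics/top0.png

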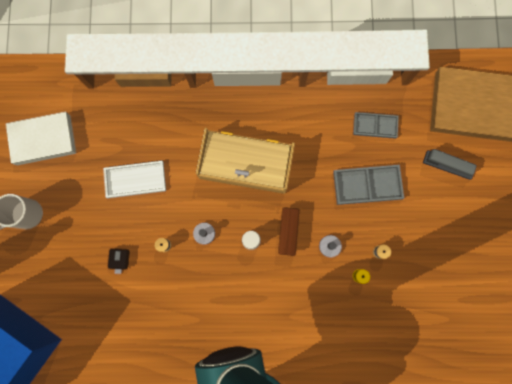

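View pics/side0.png

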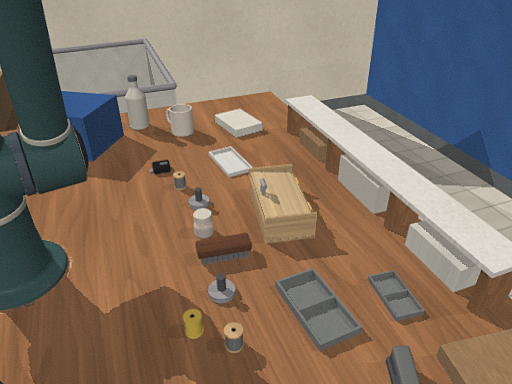

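Run:
```python
from h import *
np.set_printoptions(suppress=True,precision=1)
for n in "flap_bar weight_tray brush_tray box".split():
  for c in ("top","side"):
    for f in (manip.mark_of,manip.boxes_of):
      print(n,c,[(round(d["score"],2),np.round(d.get("uv",d.get("rect"))).astype(int).tolist()) for d in f(c,n) if d["score"]>.2])
for n,uv,z in [("spL",(164,245),42),("spR",(384,252),42),("yel",(362,276),42),("wL",(204,233),48),("wR",(331,244),48),("brush",(288,231),40),("btray",(135,179),10),("wtray",(369,184),15),("small",(376,125),15),("cup",(251,240),40),
  ("boxFL",(197,176),72),("boxFR",(286,191),72),("boxBL",(206,130),72),("boxBR",(294,144),72),("bar",(243,173),85),("shelf L front",(66,72),100),("wt c",(334,170),18),("wt c",(402,165),18),("wt c",(405,199),18),("wt c",(337,205),18),("bt",(103,168),12),("bt",(164,161),12),("bt",(166,190),12),("bt",(106,198),12),("br",(283,207),40),("br",(299,208),40),("br",(296,256),40),("br",(279,254),40)]:
  print(n,onz("top",uv,z))
print("cams",ray("top",(256,192)),ray("side",(256,192)))
im=cv2.imread("pics/top0.png"); cv2.imwrite("pics/c1.png",cv2.resize(im[100:290,80:420],None,fx=2.3,fy=2.3,interpolation=cv2.INTER_CUBIC))
```

```text
flap_bar top []
flap_bar top [(0.59, [246, 162, 89, 57])]
flap_bar side [(0.82, [263, 182])]
flap_bar side [(0.87, [281, 194, 59, 44]), (0.57, [222, 249, 58, 29])]
weight_tray top [(0.74, [376, 126])]
weight_tray top [(0.81, [367, 185, 73, 41]), (0.81, [375, 125, 51, 29])]
weight_tray side [(0.89, [316, 306]), (0.78, [396, 297])]
weight_tray side [(0.92, [396, 297, 51, 50]), (0.6, [319, 310, 85, 84])]
brush_tray top [(0.75, [138, 179]), (0.49, [241, 172])]
brush_tray top [(0.82, [136, 178, 60, 40]), (0.32, [287, 232, 24, 49])]
brush_tray side [(0.63, [232, 162])]
brush_tray side [(0.74, [230, 161, 43, 25])]
box top [(0.93, [248, 162]), (0.63, [241, 174])]
box top [(0.57, [245, 160, 97, 65])]
box side [(0.67, [276, 211])]
box side [(0.62, [280, 202, 68, 80])]
spL [414.2 208.7  42. ]
spR [ 392.4 -341.4   42. ]
yel [ 334.  -284.1   42. ]
wL [442.9 107.7  48. ]
wR [ 412.9 -209.7   48. ]
brush [ 446.6 -103.9   40. ]
btray [589.8 296.1  10. ]
wtray [ 569.3 -319.8   15. ]
small [ 728.9 -345.9   15. ]
cup [424.8 -10.2  40. ]
boxFL [584.2 123.7  72. ]
boxFR [544.  -98.7  72. ]
boxBL [703.3 102.   72. ]
boxBR [ 664.2 -121.3   72. ]
bar [588.1   7.8  85. ]
shelf L front [849.6 453.6 100. ]
wt c [ 607.1 -229.4   18. ]
wt c [ 618.5 -407.2   18. ]
wt c [ 528.5 -409.6   18. ]
wt c [ 514.4 -233.8   18. ]
bt [619.9 381.3  12. ]
bt [637.3 220.   12. ]
bt [559.1 213.   12. ]
bt [539.4 369.9  12. ]
br [507.8 -92.4  40. ]
br [ 504.8 -133.1   40. ]
br [ 384.  -122.6   40. ]
br [389.3 -80.1  40. ]
cams (array([ 371.9,  -24.3, 1166.1]), array([ 0.2,  0. , -1. ])) (array([ 266.7, -798.1,  641.1]), array([ 0.3,  0.8, -0.6]))
```

View pics/c1.png

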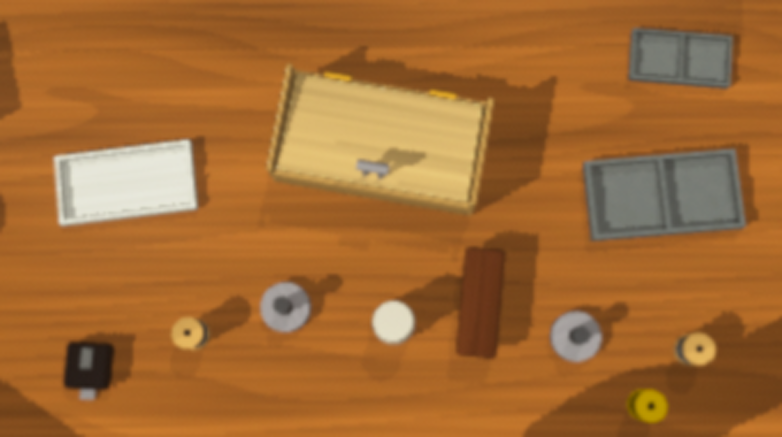

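Two spools: top px (164,245) and (384,252). The yellow look-alike at (362,276) stays put. The weights are at (204,233) and (331,244). The larger grey tray at (369,184) is the one meant, since the one at (376,125) is smaller. The only brush tray is at (135,179). The crop confirms all of this, so I'll go to the flap first.

drive_tool([
  [0, [1.13, -1.1, 0], [0, 0, 0]],
  [0, [2.26, -2.2, 0], [0, 0, 0]],
  [0, [3.4, -3.3, 0], [0, 0, 0]],
  [0, [4.53, -4.4, 0], [0, 0, 0]],
  [0, [5.66, -5.5, 0], [0, 0, 0]],
])

```text
time_s: 2.2
tcp_pos: [259.4, -490.6, 231.4]
eef_rot: [0.994, 0.113, 0.0, 0.0]
contact_force: [0.1, -0.2, -0.1]
width: 0.998
finger_force: 0.0
```

drive_tool([
  [0, [1.13, -1.1, 0], [0, 0, 0]],
  [0, [2.26, -2.2, 0], [0, 0, 0]],
  [0, [3.4, -3.3, 0], [0, 0, 0]],
  [0, [4.53, -4.4, 0], [0, 0, 0]],
  [0, [5.66, -5.5, 0], [0, 0, 0]],
])

```text
time_s: 2.7
tcp_pos: [366.4, -324.8, 231.6]
eef_rot: [0.994, 0.113, 0.0, 0.0]
contact_force: [0.5, -0.0, -0.1]
width: 0.998
finger_force: 0.0
```

drive_tool([
  [0, [1.13, -1.1, 0], [0, 0, 0]],
  [0, [2.26, -2.2, 0], [0, 0, 0]],
  [0, [3.4, -3.3, 0], [0, 0, 0]],
  [0, [4.53, -4.4, 0], [0, 0, 0]],
  [0, [5.66, -5.5, 0], [0, 0, 0]],
])

```text
time_s: 3.2
tcp_pos: [473.4, -158.9, 231.7]
eef_rot: [0.994, 0.113, 0.0, 0.0]
contact_force: [0.5, -1.1, -0.2]
width: 1.0
finger_force: 0.0
```

drive_tool([
  [0, [0.7, -0.7, 0], [0, 0, 0.6]],
  [0, [1.4, -1.4, 0], [0, 0, 1.2]],
  [0, [2.1, -2.1, 0], [0, 0, 1.8]],
  [0, [2.8, -2.8, 0], [0, 0, 2.4]],
  [0, [3.4, -3.4, 0], [0, 0, 2.9]],
])

```text
time_s: 3.7
tcp_pos: [537.0, -57.2, 231.4]
eef_rot: [0.996, -0.09, 0.0, -0.0]
contact_force: [1.3, 0.1, 0.3]
width: 1.0
finger_force: 0.0
```

```bash
cat >> h.py <<'E'
def st():
    s=manip.sense(); x=R.from_quat(s["eef_rot"]).apply([1,0,0]); z=R.from_quat(s["eef_rot"]).apply([0,0,1])
    print("t",round(s["time_s"],2),"tcp",np.round(s["tcp_pos"],1),"psi",round(np.arctan2(x[1],x[0]),3),"z",z.round(3),"F",np.round(s["contact_force"],1),"w",round(s["width"],3),"ff",round(s["finger_force"],1),"q",np.round(s["q"],2))
    return s
E
python3 - <<'E'
from h import *
np.set_printoptions(suppress=True,precision=1)
st(); im,k=shot("wrist","w1")
for n in ("flap_bar","box"):
  for f in (manip.mark_of,manip.boxes_of): print(n,[(round(d["score"],2),np.round(d.get("uv",d.get("rect"))).tolist()) for d in f("wrist",n)])
E
```

```text
t 3.7 tcp [537.  -57.2 231.4] psi -0.181 z [ 0.  0. -1.] F [1.3 0.1 0.3] w 1.0 ff 0.0 q [-0.1  0.   1.9  0.   1.2  1.6]
flap_bar [(0.57, [175.0, 142.0])]
flap_bar [(0.95, [180.0, 95.0, 215.0, 111.0])]
box [(0.6, [192.0, 96.0])]
box [(0.7, [176.0, 92.0, 244.0, 131.0]), (0.31, [179.0, 96.0, 215.0, 111.0])]
```

View pics/w1.png

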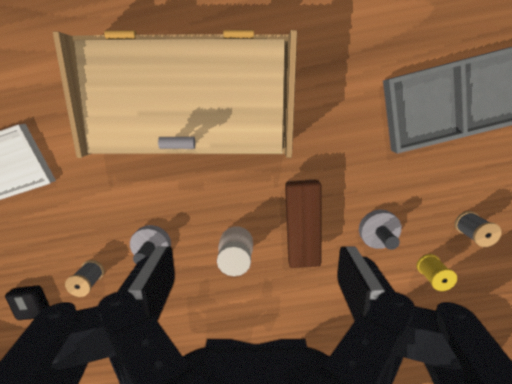

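The wrist view shows the box face-on. Bar is at px (177,143), with side walls at (82,156), (55,33), (291,155) and (295,32). Weights, brush, spools and grey tray also show.

Run:
```python
from h import *
np.set_printoptions(suppress=True,precision=1)
k=cal("wrist")
for n,uv,z in [("FL",(79,156),72),("BL",(57,33),72),("FR",(290,155),72),("BR",(295,32),72),("barL",(158,143),83),("barR",(196,143),83),
 ("wtrayFL",(398,152),18),("wtrayBL",(386,82),18),("wtdiv",(456,66),18),("wtdivF",(466,134),18),("brush",(303,182),40),("brush",(303,267),40),("wL",(160,238),48),("wR",(391,243),48),("spL",(78,287),42),("spR",(488,235),42),("hingeL",(119,35),53.5),("hingeR",(238,35),53.5)]:
  print(n,onz("wrist",uv,z,k))
b=[onz("wrist",u,72,k) for u in [(79,156),(57,33),(290,155),(295,32)]]
print("boxc",np.mean(b,0),"L",[np.linalg.norm(b[i]-b[j]) for i,j in((0,2),(1,3),(0,1),(2,3))])
# triangulate weights/spools top+wrist
def tri(a,b):
  (o1,d1),(o2,d2)=a,b; A=np.stack([d1,-d2],1); x=np.linalg.lstsq(A,o2-o1,rcond=None)[0]; p,q=o1+d1*x[0],o2+d2*x[1]; return (p+q)/2,np.linalg.norm(p-q)
for n,u,v in [("bar",(243,173),(177,143)),("wL",(204,233),(160,238)),("wR",(331,244),(391,243)),("spR",(384,252),(488,235)),("spL",(164,245),(78,287))]: print(n,tri(ray("top",u),ray("wrist",v,k)))
move([578,9,110])
```

```text
FL [589.4 123.3  72. ]
BL [705.5 101.4  72. ]
FR [550.4 -98.7  72. ]
BR [ 665.5 -119.7   72. ]
barL [588.7  31.8  83. ]
barR [581.8  -6.1  83. ]
wtrayFL [ 518.5 -237.5   18. ]
wtrayBL [ 604.3 -225.6   18. ]
wtdiv [ 608.2 -306.7   18. ]
wtdivF [ 526.5 -322.    18. ]
brush [ 507.7 -112.4   40. ]
brush [388.9 -97.6  40. ]
wL [468.7  76.   48. ]
wR [ 409.4 -212.5   48. ]
spL [412.4 212.9  42. ]
spR [ 394.1 -341.5   42. ]
hingeL [697.4  51.   53.5]
hingeR [675.8 -66.2  53.5]
boxc [627.7   1.6  72. ] L [np.float64(225.46986238081791), np.float64(224.69721972820193), np.float64(118.13546235373444), np.float64(117.00608689309372)]
bar (array([586.3,   8.1,  97. ]), np.float64(1.623986967506756))
wL (array([443.5, 109.8, -13.6]), np.float64(12.23146375929104))
wR (array([ 412.9, -209.4,   53.7]), np.float64(1.3520129852805958))
spR (array([ 392.8, -342.3,   40.4]), np.float64(1.0446355212124763))
spL (array([414.6, 208.5,  46.3]), np.float64(1.7375487305014756))
shift [ 1.2 -3.   4.8] t 3.95
```

drive_tool([
  [0, [0.5, -1.0, 0.6], [0, 0, 0]],
  [0, [1.0, -2.0, 1.8], [0, 0, 0]],
  [0, [1.42, -2.93, 3.2], [0, 0, 0]],
  [0, [1.42, -2.93, 4.0], [0, 0, 0]],
  [0, [1.42, -2.93, 4.4], [0, 0, 0]],
])

```text
time_s: 4.45
tcp_pos: [582.3, 7.0, 118.5]
eef_rot: [0.996, -0.089, -0.002, 0.0]
contact_force: [-0.0, 0.1, -0.1]
width: 1.001
finger_force: 0.0
```

drive_tool([
  [0, [0, 0, 0.4], [0, 0, 0]],
  [0, [0, 0, 0.8], [0, 0, 0]],
  [0, [0, 0, 1.2], [0, 0, 0]],
  [0, [0, 0, 1.6], [0, 0, 0]],
  [0, [0, 0, 1.8], [0, 0, 0]],
])

```text
time_s: 4.95
tcp_pos: [583.9, 7.2, 75.5]
eef_rot: [0.996, -0.089, -0.0, 0.0]
contact_force: [-0.4, -0.1, 0.4]
width: 1.0
finger_force: 0.0
```

Run:
```python
from h import *
st(); im,k=shot("side","s1"); im2,k2=shot("wrist","w2")
a=cv2.resize(im[120:260,210:350],None,fx=3,fy=3,interpolation=cv2.INTER_CUBIC); b=im2[:]
c=np.zeros((420,800,3),np.uint8); c[:, :420]=a; c[:285,420:]=cv2.resize(b,(380,285)); cv2.imwrite("pics/c2.png",c[:,:,::-1])
```

```text
t 4.95 tcp [583.9   7.2  75.5] psi -0.178 z [-0.001  0.    -1.   ] F [-0.4 -0.1  0.4] w 1.0 ff 0.0 q [-0.03  0.24  1.94 -0.    0.96  1.72]
```

View pics/c2.png

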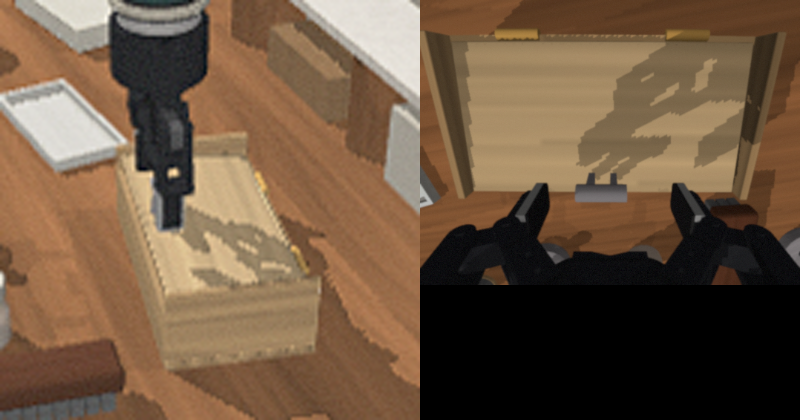

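The bar lies between the open fingers at wrist px (244,260). I'll check its height from here.

Run:
```python
from h import *
np.set_printoptions(suppress=True,precision=1)
k=cal("wrist")
for th in (0,.05,.1,.15,.2):
  x=58-103*np.cos(th)+29*np.sin(th); z=53.5+103*np.sin(th)+29*np.cos(th)
  r=R.from_euler("z",-.175); P=[r.apply([x,y,z])+[627.5,1.5,0] for y in (17,-17)]
  print(th,np.mean(P,0),proj("wrist",P,k).tolist())
print("grasp pt",proj("wrist",[[583.9,7.2,95]],k))
```

```text
0 [583.2   9.3  82.5] [[220.21758828665057, 257.7143234952607], [283.465032351678, 257.49571089208507]]
0.05 [584.7   9.1  87.6] [[218.95036292195516, 260.38534668882255], [284.46272808976676, 260.1595383783898]]
0.1 [586.5   8.7  92.6] [[217.58644947466115, 262.72154516280887], [285.53316249076295, 262.48801183310115]]
0.15 [588.6   8.4  97.6] [[216.1183349885359, 264.6779171915698], [286.68187299603477, 264.4360837025508]]
0.2 [590.9   8.  102.4] [[214.53791851727055, 266.20302908075575], [287.914813199267, 265.95226796654794]]
grasp pt [[255.5 269.3]]
```

Run:
```python
import cv2
im=cv2.imread("pics/w2.png"); cv2.imwrite("pics/c3.png",cv2.resize(im[190:320,120:400],None,fx=2.5,fy=2.5,interpolation=cv2.INTER_CUBIC))
```

```text
(no output)
```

View pics/c3.png

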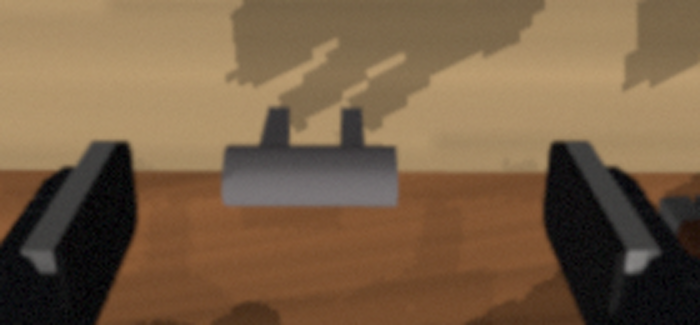

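drive_tool([
  [0, [0.22, -0.22, 0], [0, 0, 0]],
  [0.5, [0.22, -0.22, 0], [0, 0, 0]],
  [1, [0.22, -0.22, 0], [0, 0, 0]],
  [1, [0.22, -0.22, 0], [0, 0, 0]],
  [1, [0.22, -0.22, 0], [0, 0, 0]],
])

```text
time_s: 5.55
tcp_pos: [590.7, 12.0, 76.5]
eef_rot: [0.996, -0.089, 0.0, -0.0]
contact_force: [0.6, 0.5, 0.4]
width: 0.38
finger_force: 59.3
```

drive_tool([
  [1, [0, 0, 0], [0, 0, 0]],
  [1, [0, 0, 0], [0, 0, 0]],
  [1, [0, 0, 0], [0, 0, 0]],
  [1, [0, 0, 0], [0, 0, 0]],
  [1, [0, 0, 0], [0, 0, 0]],
])

```text
time_s: 6.05
tcp_pos: [590.6, 12.0, 76.3]
eef_rot: [0.996, -0.089, -0.0, -0.0]
contact_force: [-0.6, 0.3, 1.5]
width: 0.377
finger_force: 59.3
```

Run:
```python
from h import *
np.set_printoptions(suppress=True,precision=2)
st()
f=lambda t:np.array([-103*np.cos(t)+29*np.sin(t),103*np.sin(t)+29*np.cos(t)])
p=f(.15)
for t in np.arange(.25,1.7,.1): d=(f(t)-f(.15))/25; print(round(t,2),"x",d[0].round(2),"z",-d[1].round(2))
```

```text
t 6.05 tcp [590.6  12.   76.3] psi -0.178 z [-0.  0. -1.] F [-0.6  0.3  1.5] w 0.377 ff 59.3 q [-0.02  0.25  1.93  0.    0.96  1.73]
0.25 x 0.2 z -0.38
0.35 x 0.43 z -0.74
0.45 x 0.7 z -1.07
0.55 x 0.99 z -1.38
0.65 x 1.32 z -1.65
0.75 x 1.68 z -1.89
0.85 x 2.05 z -2.1
0.95 x 2.45 z -2.26
1.05 x 2.86 z -2.39
1.15 x 3.28 z -2.47
1.25 x 3.7 z -2.51
1.35 x 4.13 z -2.51
1.45 x 4.56 z -2.47
1.55 x 4.97 z -2.38
1.65 x 5.38 z -2.25
```

drive_tool([
  [1, [0.2, 0, -0.38], [0, 0, 0]],
  [1, [0.43, 0, -0.74], [0, 0, 0]],
  [1, [0.7, 0, -1.07], [0, 0, 0]],
  [1, [0.99, 0, -1.38], [0, 0, 0]],
  [1, [1.32, 0, -1.65], [0, 0, 0]],
])

```text
time_s: 6.55
tcp_pos: [623.3, 5.9, 118.1]
eef_rot: [0.996, -0.089, -0.001, 0.0]
contact_force: [-3.2, 2.7, -4.5]
width: 0.373
finger_force: 59.8
```

```bash
python3 -c "
from h import *
st()"
```

```text
t 6.55 tcp [623.3   5.9 118.1] psi -0.178 z [-0.001 -0.    -1.   ] F [-3.2  2.7 -4.5] w 0.373 ff 59.8 q [-0.03  0.26  1.83 -0.    1.06  1.72]
```

Forces are low, so I'll continue the arc.

drive_tool([
  [1, [0.36, 0, -0.24], [0, 0, 0]],
  [1, [0.73, 0, -0.45], [0, 0, 0]],
  [1, [1.13, 0, -0.61], [0, 0, 0]],
  [1, [1.54, 0, -0.74], [0, 0, 0]],
  [1, [1.96, 0, -0.82], [0, 0, 0]],
])

```text
time_s: 7.05
tcp_pos: [672.9, -3.2, 139.2]
eef_rot: [0.996, -0.089, 0.001, 0.0]
contact_force: [-4.8, 1.0, 1.6]
width: 0.368
finger_force: 59.0
```

drive_tool([
  [1, [0.42, 0, -0.04], [0, 0, 0]],
  [1, [0.85, 0, -0.04], [0, 0, 0]],
  [1, [1.28, 0, 0], [0, 0, 0]],
  [1, [1.69, 0, 0.09], [0, 0, 0]],
  [1, [1.9, 0, 0.15], [0, 0, 0]],
])

```text
time_s: 7.55
tcp_pos: [721.8, -12.2, 136.3]
eef_rot: [0.996, -0.089, 0.003, 0.0]
contact_force: [-1.9, -2.0, 5.9]
width: 0.346
finger_force: 58.7
```

Run:
```python
from h import *
st(); im,k=shot("side","s2"); im2,_=shot("wrist","w3")
c=np.zeros((420,800,3),np.uint8); c[:, :420]=cv2.resize(im[120:260,210:350],None,fx=3,fy=3); c[:285,420:]=cv2.resize(im2,(380,285)); cv2.imwrite("pics/c4.png",c[:,:,::-1])
```

```text
t 7.55 tcp [721.8 -12.2 136.3] psi -0.178 z [ 0.006 -0.001 -1.   ] F [-1.9 -2.   5.9] w 0.346 ff 58.7 q [-0.05  0.41  1.59 -0.    1.14  1.7 ]
```

View pics/c4.png

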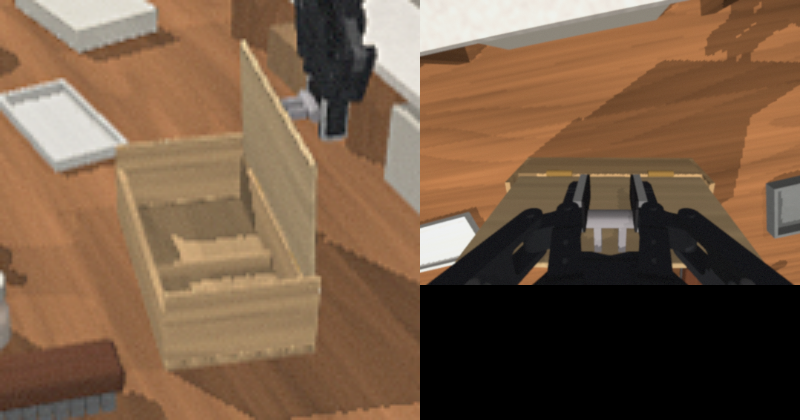

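drive_tool([
  [0.4, [0, 0, 0], [0, 0, 0]],
  [0, [0, 0, 0], [0, 0, 0]],
  [0, [0, 0, -0.2], [0, 0, 0]],
  [0, [0, 0, -1.8], [0, 0, 0]],
  [0, [0, 0, -3.6], [0, 0, 0]],
])

```text
time_s: 8.15
tcp_pos: [716.3, -10.9, 222.0]
eef_rot: [0.996, -0.089, -0.003, 0.0]
contact_force: [-0.4, -0.2, 0.1]
width: 0.998
finger_force: 0.0
```

drive_tool([
  [0, [-0.6, -0.2, -0.4], [0, 0, 0]],
  [0, [-2.2, -1.0, -0.4], [0, 0, 0]],
  [0, [-3.8, -1.8, -0.4], [0, 0, 0]],
  [0, [-5.4, -2.6, -0.4], [0, 0, 0]],
  [0, [-6.85, -3.28, -0.4], [0, 0, 0]],
])

```text
time_s: 8.65
tcp_pos: [562.5, 101.1, 234.5]
eef_rot: [0.996, -0.089, 0.0, -0.0]
contact_force: [1.7, 0.5, 0.7]
width: 1.006
finger_force: 0.0
```

drive_tool([
  [0, [-1.4, -0.7, 0], [0, 0, 0]],
  [0, [-2.8, -1.4, 0], [0, 0, 0]],
  [0, [-4.2, -2.1, 0], [0, 0, 0]],
  [0, [-5.6, -2.7, 0], [0, 0, 0]],
  [0, [-6.85, -3.28, 0], [0, 0, 0]],
])

```text
time_s: 9.15
tcp_pos: [408.5, 211.8, 234.6]
eef_rot: [0.996, -0.089, 0.0, -0.0]
contact_force: [0.4, 0.9, 0.1]
width: 1.002
finger_force: 0.0
```

Run:
```python
from h import *
np.set_printoptions(suppress=True,precision=1)
st(); im,k=shot("wrist","w4"); im2,k2=shot("top","t2")
for n,z in (("spool_a",0),("weight_a",0),("brush",0),("brush_tray",0),("weight_tray",0),("box",0)):
  for c,kk in (("wrist",k),("top",k2)):
    print(n,c,[(round(d["score"],2),onz(c,d["uv"],z,kk)[:2]) for d in manip.mark_of(c,n) if d["score"]>.3])
```

```text
t 9.15 tcp [408.5 211.8 234.6] psi -0.178 z [ 0.  0. -1.] F [0.4 0.9 0.1] w 1.002 ff 0.0 q [ 0.4 -0.2  2.   0.   1.3  2.2]
spool_a wrist [(0.67, array([412.6, 216. ]))]
spool_a top [(0.61, array([413.4, 219.2])), (0.55, array([ 386.4, -337.8])), (0.46, array([ 331.1, -293.5]))]
weight_a wrist [(0.93, array([441.5, 111.1]))]
weight_a top [(0.63, array([594.9, 296.6])), (0.62, array([ 404.7, -207.7])), (0.56, array([452.5, 116. ]))]
brush wrist [(0.62, array([ 447. , -109.8]))]
brush top [(0.55, array([ 446.7, -100.9]))]
brush_tray wrist [(0.87, array([589.8, 296.5]))]
brush_tray top [(0.86, array([597.9, 295.6]))]
weight_tray wrist []
weight_tray top [(0.88, array([ 730.8, -344. ])), (0.79, array([ 578.2, -317.3]))]
box wrist []
box top [(0.69, array([631.5,  -3.8]))]
```

View pics/w4.png

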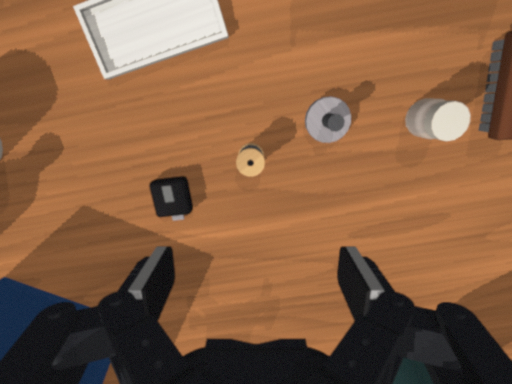

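The wrist view shows the left spool top at (251,162), weight knob at (332,122), and brush tray corners at (75,7), (107,76) and (227,36).

Run:
```python
from h import *
np.set_printoptions(suppress=True,precision=1)
k=cal("wrist")
for n,uv,z in [("spL",(251,162),42),("wL",(332.5,122),48),("wLdisc",(328,120),14),("bt",(75,7),12),("bt",(107,76),12),("bt",(227,36),12)]: print(n,onz("wrist",uv,z,k))
```

```text
spL [417.3 214.7  42. ]
wL [447.4 116.3  48. ]
wLdisc [446.2 113.3  14. ]
bt [619.6 377.1  12. ]
bt [543.9 365.4  12. ]
bt [559.6 216.4  12. ]
```

drive_tool([
  [0, [0.29, -0.11, 1.8], [0, 0, 0]],
  [0, [0.29, -0.11, 3.6], [0, 0, 0]],
  [0, [0.29, -0.11, 5.4], [0, 0, 0]],
  [0, [0.29, -0.11, 7.0], [0, 0, 0]],
  [0, [0.29, -0.11, 8.2], [0, 0, 0]],
])

```text
time_s: 10.35
tcp_pos: [416.3, 211.6, 26.6]
eef_rot: [0.996, -0.089, -0.001, 0.001]
contact_force: [1.0, -0.3, -1.3]
width: 1.002
finger_force: 0.0
```

drive_tool([
  [0, [0, 0, 0.5], [0, 0, 0]],
  [0, [0, 0, 0.88], [0, 0, 0]],
  [0.5, [0, 0, 0.88], [0, 0, 0]],
  [1, [0, 0, 0.88], [0, 0, 0]],
  [1, [0, 0, 0.88], [0, 0, 0]],
])

```text
time_s: 10.85
tcp_pos: [419.3, 213.1, 9.0]
eef_rot: [0.996, -0.089, 0.001, -0.001]
contact_force: [-0.3, 0.2, 0.9]
width: 0.517
finger_force: 0.0
```

drive_tool([
  [1, [0, 0, 0], [0, 0, 0]],
  [1, [0, 0, 0], [0, 0, 0]],
  [1, [0, 0, -0.5], [0, 0, 0]],
  [1, [0, 0, -1.5], [0, 0, 0]],
  [1, [0, 0, -3], [0, 0, 0]],
])

```text
time_s: 11.35
tcp_pos: [415.5, 211.4, 81.8]
eef_rot: [0.996, -0.089, -0.002, 0.001]
contact_force: [1.2, 0.1, -0.4]
width: 0.383
finger_force: 59.5
```

```bash
python3 -c "
from h import *
st();move([633,60,150])"
```

```text
t 11.35 tcp [415.5 211.4  81.8] psi -0.178 z [-0.005 -0.002 -1.   ] F [ 1.2  0.1 -0.4] w 0.383 ff 59.5 q [ 0.42  0.02  2.18 -0.    0.95  2.17]
shift [ 9.62  4.43 -2.75] t 11.35
```

drive_tool([
  [1, [0, 0, -1.2], [0, 0, 0]],
  [1, [1.2, 0.55, -2.2], [0, 0, 0]],
  [1, [2.6, 1.2, -2.4], [0, 0, 0]],
  [1, [4.1, 1.9, -2.4], [0, 0, 0]],
  [1, [5.5, 2.5, -2.4], [0, 0, 0]],
])

```text
time_s: 11.85
tcp_pos: [543.5, 125.5, 144.1]
eef_rot: [0.996, -0.089, 0.001, -0.0]
contact_force: [-0.2, 0.6, -0.7]
width: 0.383
finger_force: 59.6
```

drive_tool([
  [1, [1.3, 0.6, 0], [0, 0, 0]],
  [1, [2.6, 1.2, 0], [0, 0, 0]],
  [1, [3.6, 1.7, 0], [0, 0, 0]],
  [1, [4.1, 1.9, 0], [0, 0, 0]],
  [1, [4.1, 1.9, 0], [0, 0, 0]],
])

```text
time_s: 12.35
tcp_pos: [635.4, 60.8, 142.7]
eef_rot: [0.996, -0.09, 0.0, -0.0]
contact_force: [-0.8, -0.3, 0.2]
width: 0.381
finger_force: 59.6
```

Run:
```python
from h import *
st();move([633,60,16]); a,_=shot("wrist","w5"); b,_=shot("side","s5")
c=np.zeros((420,800,3),np.uint8); c[:, :420]=cv2.resize(b[120:260,210:350],None,fx=3,fy=3); c[:285,420:]=cv2.resize(a,(380,285)); cv2.imwrite("pics/c5.png",c[:,:,::-1])
```

```text
t 12.35 tcp [635.4  60.8 142.7] psi -0.18 z [ 0.001  0.    -1.   ] F [-0.8 -0.3  0.2] w 0.381 ff 59.6 q [0.06 0.26 1.78 0.   1.1  1.81]
shift [-0.09  0.05  5.07] t 12.35
```

View pics/c5.png

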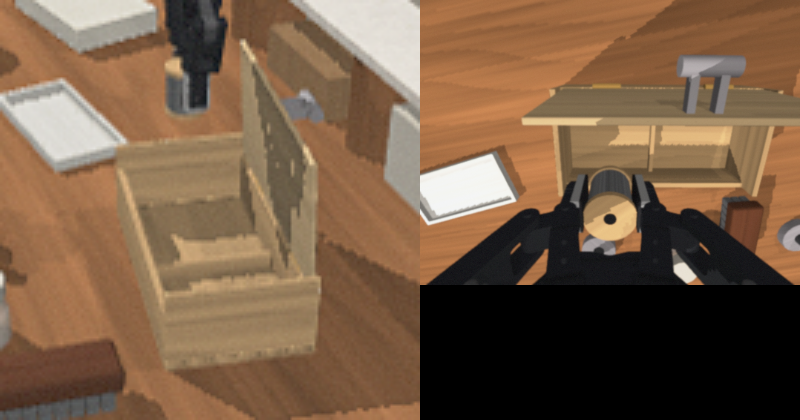

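drive_tool([
  [1, [-0.4, 0, 0.8], [0, 0, 0]],
  [1, [-0.4, 0, 2.0], [0, 0, 0]],
  [1, [-0.4, 0, 3.2], [0, 0, 0]],
  [1, [-0.4, 0, 4.2], [0, 0, 0]],
  [1, [-0.4, 0, 4.7], [0, 0, 0]],
])

```text
time_s: 12.95
tcp_pos: [621.0, 64.5, 22.2]
eef_rot: [0.996, -0.088, -0.003, 0.0]
contact_force: [-0.2, 0.9, -0.9]
width: 0.38
finger_force: 59.6
```

drive_tool([
  [1, [0, 0, 0.2], [0, 0, 0]],
  [1, [0, 0, 0.35], [0, 0, 0]],
  [1, [0, 0, 0.35], [0, 0, 0]],
  [1, [0, 0, 0.35], [0, 0, 0]],
  [1, [0, 0, 0.35], [0, 0, 0]],
])

```text
time_s: 13.45
tcp_pos: [625.6, 63.4, 17.3]
eef_rot: [0.996, -0.089, 0.001, -0.0]
contact_force: [0.2, 0.1, 0.3]
width: 0.383
finger_force: 59.5
```

```bash
python3 -c "
from h import *
st()"
```

```text
t 13.45 tcp [625.6  63.4  17.3] psi -0.178 z [ 0.002  0.    -1.   ] F [0.2 0.1 0.3] w 0.383 ff 59.5 q [ 0.06  0.38  1.88 -0.    0.88  1.81]
```

drive_tool([
  [1, [0, 0, 0.09], [0, 0, 0]],
  [1, [0, 0, 0.09], [0, 0, 0]],
  [0.4, [0, 0, 0.09], [0, 0, 0]],
  [0.4, [0, 0, 0.09], [0, 0, 0]],
  [0.4, [0, 0, -0.3], [0, 0, 0]],
])

```text
time_s: 13.95
tcp_pos: [622.3, 59.9, 21.7]
eef_rot: [0.996, -0.089, -0.002, 0.002]
contact_force: [-0.8, -3.6, -0.9]
width: 0.599
finger_force: 0.0
```

drive_tool([
  [0.4, [0, 0, -1], [0, 0, 0]],
  [0.4, [0, 0, -2.5], [0, 0, 0]],
  [0.4, [0, 0, -4], [0, 0, 0]],
  [0, [0, 0, -5.5], [0, 0, 0]],
  [0, [0, 0, -7], [0, 0, 0]],
])

```text
time_s: 14.45
tcp_pos: [624.3, 63.3, 199.9]
eef_rot: [0.996, -0.089, -0.0, -0.0]
contact_force: [0.6, 0.0, 0.8]
width: 0.91
finger_force: 0.0
```

drive_tool([
  [0, [-0.5, 1.2, 0], [0, 0, 0]],
  [0, [-1.1, 3.0, 0], [0, 0, 0]],
  [0, [-1.8, 4.9, 0], [0, 0, 0]],
  [0, [-2.5, 6.8, 0], [0, 0, 0]],
  [0, [-3.2, 8.7, 0], [0, 0, 0]],
])

```text
time_s: 14.95
tcp_pos: [507.1, -136.2, 198.6]
eef_rot: [0.996, -0.089, 0.0, 0.0]
contact_force: [0.4, 0.1, 0.5]
width: 1.002
finger_force: 0.0
```

drive_tool([
  [0, [-0.7, 1.9, 0], [0, 0, 0]],
  [0, [-1.4, 3.8, 0], [0, 0, 0]],
  [0, [-2.1, 5.7, 0], [0, 0, 0]],
  [0, [-2.7, 7.5, 0], [0, 0, 0]],
  [0, [-3.3, 8.9, 0], [0, 0, 0]],
])

```text
time_s: 15.45
tcp_pos: [386.1, -341.5, 198.8]
eef_rot: [0.996, -0.09, 0.0, 0.0]
contact_force: [0.3, 0.8, -0.5]
width: 0.998
finger_force: 0.0
```

Run:
```python
from h import *
np.set_printoptions(suppress=True,precision=1)
st();im,k=shot("wrist","w6")
for n in ("spool_a","weight_a","weight_tray"):
  print(n,[(round(d["score"],2),np.round(d["uv"]),onz("wrist",d["uv"],0,k)) for d in manip.mark_of("wrist",n)])
```

```text
t 15.45 tcp [ 386.1 -341.5  198.8] psi -0.179 z [ 0. -0. -1.] F [ 0.3  0.8 -0.5] w 0.998 ff 0.0 q [-0.8 -0.   2.  -0.   1.2  1. ]
spool_a [(0.96, array([251., 162.]), array([ 391.9, -337.4,    0. ])), (0.82, array([216., 213.]), array([ 333.7, -281.2,    0. ]))]
weight_a [(0.94, array([147., 166.]), array([ 410.2, -212.4,    0. ]))]
weight_tray []
```

View pics/w6.png

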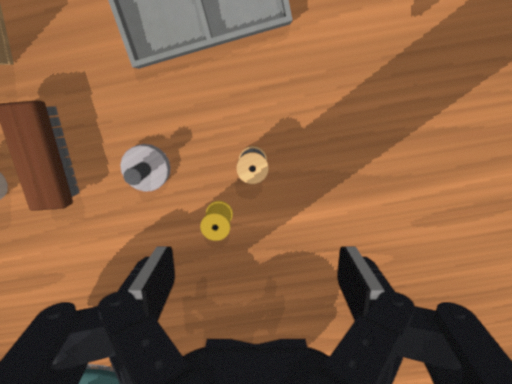

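The pale spool's top is at (252,168), with the yellow one at (215,228) left alone. Tray front corners are at (135,66) and (291,22).

Run:
```python
from h import *
np.set_printoptions(suppress=True,precision=1)
k=cal("wrist")
for n,uv,z in [("spR",(252,168),42),("yel",(215,228),42),("wR",(136,175),48),("trayFL",(135,66),18),("trayFR",(291,22),18),("brush",(20,102),40),("brush",(54,210),40)]: print(n,onz("wrist",uv,z,k))
```

```text
spR [ 395.4 -337.5   42. ]
yel [ 333.6 -282.8   42. ]
wR [ 411.6 -215.8   48. ]
trayFL [ 518.7 -236.6   18. ]
trayFR [ 529.4 -401.7   18. ]
brush [ 505.2 -118.8   40. ]
brush [ 387.5 -106.3   40. ]
```

drive_tool([
  [0, [0.31, -0.16, 1.5], [0, 0, 0]],
  [0, [0.31, -0.16, 3.1], [0, 0, 0]],
  [0, [0.31, -0.16, 4.7], [0, 0, 0]],
  [0, [0.31, -0.16, 6.0], [0, 0, 0]],
  [0, [0.31, -0.16, 6.8], [0, 0, 0]],
])

```text
time_s: 16.15
tcp_pos: [395.3, -333.5, 25.5]
eef_rot: [0.996, -0.088, -0.002, -0.002]
contact_force: [0.8, 0.9, -1.2]
width: 1.001
finger_force: 0.0
```

drive_tool([
  [0, [0, 0, 0.5], [0, 0, 0]],
  [0, [0, 0, 0.83], [0, 0, 0]],
  [0.5, [0, 0, 0.83], [0, 0, 0]],
  [1, [0, 0, 0.83], [0, 0, 0]],
  [1, [0, 0, 0.83], [0, 0, 0]],
])

```text
time_s: 16.65
tcp_pos: [397.0, -337.5, 9.2]
eef_rot: [0.996, -0.089, 0.001, 0.001]
contact_force: [0.5, 0.7, -0.6]
width: 0.516
finger_force: 0.0
```

drive_tool([
  [1, [0, 0, 0], [0, 0, 0]],
  [1, [0, 0, 0], [0, 0, 0]],
  [1, [0, 0, -0.8], [0, 0, 0]],
  [1, [0, 0, -2.4], [0, 0, 0]],
  [1, [0, 0, -4.2], [0, 0, 0]],
])

```text
time_s: 17.15
tcp_pos: [394.4, -335.4, 112.3]
eef_rot: [0.996, -0.089, -0.002, -0.001]
contact_force: [0.4, 0.5, -0.8]
width: 0.381
finger_force: 59.6
```

```bash
python3 -c "
from h import *
st();move([605,-52,150])"
```

```text
t 17.15 tcp [ 394.4 -335.4  112.3] psi -0.178 z [-0.003  0.003 -1.   ] F [ 0.4  0.5 -0.8] w 0.381 ff 59.6 q [-0.75  0.08  2.05 -0.    1.01  1.  ]
shift [  6.27 -12.65  -1.5 ] t 17.15
```

drive_tool([
  [1, [0.3, -0.6, -0.8], [0, 0, 0]],
  [1, [1.0, -2.0, -1.3], [0, 0, 0]],
  [1, [1.7, -3.5, -1.3], [0, 0, 0]],
  [1, [2.4, -4.9, -1.3], [0, 0, 0]],
  [1, [3.14, -6.32, -1.3], [0, 0, 0]],
])

```text
time_s: 17.65
tcp_pos: [501.7, -193.9, 145.7]
eef_rot: [0.996, -0.089, 0.0, 0.0]
contact_force: [0.7, -1.1, -0.2]
width: 0.384
finger_force: 59.6
```

drive_tool([
  [1, [0.75, -1.5, 0], [0, 0, 0]],
  [1, [1.5, -3.1, 0], [0, 0, 0]],
  [1, [2.25, -4.7, 0], [0, 0, 0]],
  [1, [2.8, -5.7, 0], [0, 0, 0]],
  [1, [3.14, -6.32, 0], [0, 0, 0]],
])

```text
time_s: 18.15
tcp_pos: [607.4, -51.5, 145.2]
eef_rot: [0.996, -0.088, 0.0, -0.0]
contact_force: [0.2, 0.0, -0.5]
width: 0.379
finger_force: 59.7
```

drive_tool([
  [1, [0, 0, 0.5], [0, 0, 0]],
  [1, [0, 0, 1.7], [0, 0, 0]],
  [1, [0, 0, 2.9], [0, 0, 0]],
  [1, [0, 0, 4.0], [0, 0, 0]],
  [1, [0, 0, 4.7], [0, 0, 0]],
])

```text
time_s: 18.65
tcp_pos: [603.1, -54.8, 24.4]
eef_rot: [0.996, -0.089, -0.003, 0.0]
contact_force: [-6.1, 11.5, 84.5]
width: 0.383
finger_force: 54.5
```

```bash
python3 -c "
from h import *
st();move([605,-52,15.5])"
```

```text
t 18.65 tcp [603.1 -54.8  24.4] psi -0.179 z [-0.005 -0.    -1.   ] F [-6.1 11.5 84.5] w 0.383 ff 54.5 q [-0.13  0.34  1.92 -0.    0.88  1.62]
shift [ 0.06 -0.12  0.36] t 18.65
```

Unexpected 84 N contact, so I'll back up and look.

drive_tool([
  [1, [0, 0, -1], [0, 0, 0]],
  [1, [0, 0, -2.5], [0, 0, 0]],
  [1, [0, 0, -4], [0, 0, 0]],
  [1, [0, 0, -4.7], [0, 0, 0]],
  [1, [0, 0, -4.7], [0, 0, 0]],
])

```text
time_s: 19.15
tcp_pos: [608.1, -55.3, 148.5]
eef_rot: [0.996, -0.09, 0.003, 0.0]
contact_force: [-0.3, 0.9, 0.7]
width: 0.381
finger_force: 66.0
```

Run:
```python
from h import *
st(); a,_=shot("wrist","w7"); b,_=shot("side","s7"); t,_=shot("top","t7")
c=np.zeros((600,800,3),np.uint8); c[:420, :420]=cv2.resize(b[120:260,210:350],None,fx=3,fy=3); c[:285,420:]=cv2.resize(a,(380,285)); c[290:600,420:]=cv2.resize(t[110:220,180:315],(380,310)); cv2.imwrite("pics/c7.png",c[:,:,::-1])
```

```text
t 19.15 tcp [608.1 -55.3 148.5] psi -0.18 z [ 0.006 -0.001 -1.   ] F [-0.3  0.9  0.7] w 0.381 ff 66.0 q [-0.13  0.2   1.84 -0.    1.1   1.62]
```

View pics/c7.png

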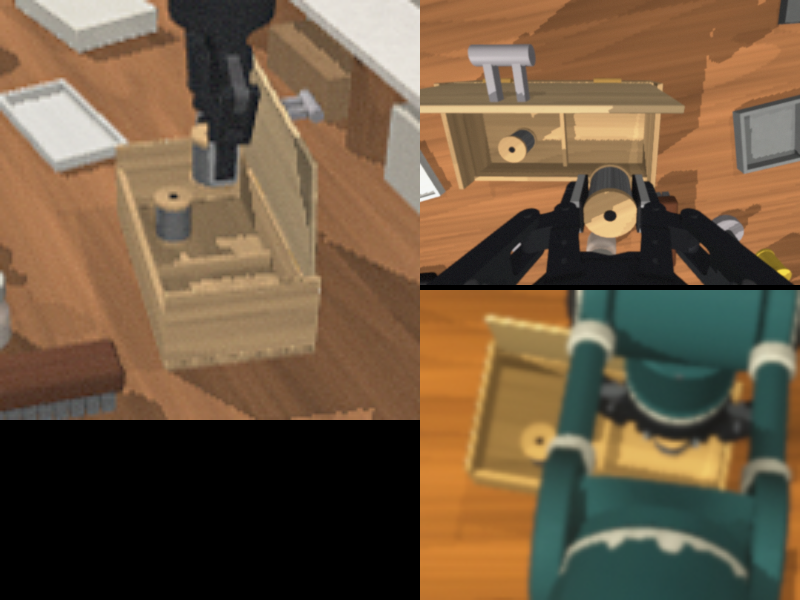

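The first spool stands well in the left half, and the right half is empty. The contact force has a +y component, so the gripper linkage likely met the right side wall. I'll shift 11 mm inward and descend slowly.

drive_tool([
  [1, [0, -0.43, 0], [0, 0, 0]],
  [1, [0, -0.43, 1.2], [0, 0, 0]],
  [1, [0, -0.43, 2.4], [0, 0, 0]],
  [1, [0, -0.43, 3.4], [0, 0, 0]],
  [1, [0, -0.43, 4.1], [0, 0, 0]],
])

```text
time_s: 19.8
tcp_pos: [605.5, -41.8, 38.5]
eef_rot: [0.996, -0.089, -0.003, -0.0]
contact_force: [-0.0, -0.1, -0.2]
width: 0.379
finger_force: 66.0
```

drive_tool([
  [1, [0, 0, 0.15], [0, 0, 0]],
  [1, [0, 0, 0.3], [0, 0, 0]],
  [1, [0, 0, 0.45], [0, 0, 0]],
  [1, [0, 0, 0.6], [0, 0, 0]],
  [1, [0, 0, 0.6], [0, 0, 0]],
])

```text
time_s: 20.3
tcp_pos: [608.6, -42.9, 28.1]
eef_rot: [0.996, -0.089, 0.0, -0.0]
contact_force: [-0.2, -0.3, -0.9]
width: 0.378
finger_force: 66.0
```

```bash
python3 -c "
from h import *
print(st()['moment'])"
```

```text
t 20.3 tcp [608.6 -42.9  28.1] psi -0.178 z [ 0.001 -0.    -1.   ] F [-0.2 -0.3 -0.9] w 0.378 ff 66.0 q [-0.11  0.34  1.91  0.    0.89  1.64]
[ 0.01101958 -0.0005253   0.00772976]
```

drive_tool([
  [1, [0, 0, 0.08], [0, 0, 0]],
  [1, [0, 0, 0.16], [0, 0, 0]],
  [1, [0, 0, 0.24], [0, 0, 0]],
  [1, [0, 0, 0.24], [0, 0, 0]],
  [1, [0, 0, 0.24], [0, 0, 0]],
])

```text
time_s: 20.8
tcp_pos: [608.3, -42.9, 21.7]
eef_rot: [0.996, -0.089, -0.0, -0.0]
contact_force: [0.4, 0.9, -1.3]
width: 0.383
finger_force: 66.0
```

```bash
python3 -c "
from h import *
print(st()['moment'])"
```

```text
t 20.8 tcp [608.3 -42.9  21.7] psi -0.178 z [-0.  0. -1.] F [ 0.4  0.9 -1.3] w 0.383 ff 66.0 q [-0.11  0.35  1.92  0.    0.88  1.64]
[ 0.03793343  0.01761796 -0.02774252]
```

drive_tool([
  [1, [0, 0, 0.08], [0, 0, 0]],
  [1, [0, 0, 0.16], [0, 0, 0]],
  [1, [0, 0, 0.22], [0, 0, 0]],
  [1, [0, 0, 0.22], [0, 0, 0]],
  [1, [0, 0, 0.22], [0, 0, 0]],
])

```text
time_s: 21.3
tcp_pos: [608.3, -42.9, 16.2]
eef_rot: [0.996, -0.089, -0.0, -0.0]
contact_force: [1.1, -0.6, -1.3]
width: 0.379
finger_force: 66.0
```

```bash
python3 -c "
from h import *
st()"
```

```text
t 21.3 tcp [608.3 -42.9  16.2] psi -0.178 z [-0.  0. -1.] F [ 1.1 -0.6 -1.3] w 0.379 ff 66.0 q [-0.11  0.36  1.92  0.    0.87  1.64]
```

drive_tool([
  [1, [0, 0, 0.03], [0, 0, 0]],
  [1, [0, 0, 0.06], [0, 0, 0]],
  [1, [0, 0, 0.08], [0, 0, 0]],
  [1, [0, 0, 0.08], [0, 0, 0]],
  [1, [0, 0, 0.08], [0, 0, 0]],
])

```text
time_s: 21.8
tcp_pos: [608.6, -42.9, 15.4]
eef_rot: [0.996, -0.089, 0.0, 0.0]
contact_force: [-3.6, 0.1, 6.3]
width: 0.382
finger_force: 66.7
```

Run:
```python
from h import *
st(); b,_=shot("side","s8"); a,_=shot("wrist","w8"); c=np.zeros((420,800,3),np.uint8); c[:, :420]=cv2.resize(b[120:260,210:350],None,fx=3,fy=3); c[:285,420:]=cv2.resize(a,(380,285)); cv2.imwrite("pics/c8.png",c[:,:,::-1])
```

```text
t 21.8 tcp [608.6 -42.9  15.4] psi -0.178 z [ 0. -0. -1.] F [-3.6  0.1  6.3] w 0.382 ff 66.7 q [-0.11  0.36  1.92 -0.    0.87  1.64]
```

Contact with the floor at TCP 15.4 with 6 N, so the spool hasn't slipped. I'll release it and go to the right weight.

drive_tool([
  [0.9, [0, 0, 0], [0, 0, 0]],
  [0.5, [0, 0, 0], [0, 0, 0]],
  [0.5, [0, 0, 0], [0, 0, 0]],
  [0.5, [0, 0, -0.3], [0, 0, 0]],
  [0.5, [0, 0, -1], [0, 0, 0]],
])

```text
time_s: 22.4
tcp_pos: [606.6, -42.7, 37.8]
eef_rot: [0.996, -0.089, -0.002, -0.0]
contact_force: [0.6, -0.1, 0.1]
width: 0.504
finger_force: 0.0
```

drive_tool([
  [0.5, [0, 0, -1], [0, 0, 0]],
  [0.5, [0, 0, -2.5], [0, 0, 0]],
  [0.3, [0, 0, -4], [0, 0, 0]],
  [0, [0, 0, -5.3], [0, 0, 0]],
  [0, [-0.5, 0.6, -6], [0, 0, 0]],
])

```text
time_s: 22.9
tcp_pos: [596.5, -54.9, 193.9]
eef_rot: [0.996, -0.088, 0.004, -0.0]
contact_force: [-0.3, -1.4, 0.9]
width: 0.976
finger_force: 0.0
```

drive_tool([
  [0, [-1.1, 1.4, 0], [0, 0, 0]],
  [0, [-2.3, 2.9, 0], [0, 0, 0]],
  [0, [-3.5, 4.4, 0], [0, 0, 0]],
  [0, [-4.7, 5.9, 0], [0, 0, 0]],
  [0, [-6.1, 7.5, 0], [0, 0, 0]],
])

```text
time_s: 23.4
tcp_pos: [411.4, -211.9, 189.9]
eef_rot: [0.996, -0.089, 0.001, 0.0]
contact_force: [0.2, -0.5, 0.9]
width: 0.996
finger_force: 0.0
```

Run:
```python
from h import *
np.set_printoptions(suppress=True,precision=1)
st();im,k=shot("wrist","w9")
print([(round(d["score"],2),np.round(d["uv"]),onz("wrist",d["uv"],0,k)) for d in manip.mark_of("wrist","weight_a")])
print([(round(d["score"],2),np.round(d["uv"]),onz("wrist",d["uv"],0,k)) for d in manip.mark_of("wrist","weight_tray")])
move([411,-213,21])
c=np.zeros((400,800,3),np.uint8); c[:300,:400]=cv2.resize(im,(400,300)); c[:, 400:]=cv2.resize(manip.get_image("side")[120:260,210:350],(400,400)); cv2.imwrite("pics/c9.png",c[:,:,::-1])
```

```text
t 23.4 tcp [ 411.4 -211.9  189.9] psi -0.177 z [ 0. -0. -1.] F [ 0.2 -0.5  0.9] w 0.996 ff 0.0 q [-0.5 -0.1  2.1 -0.   1.2  1.2]
[(0.59, array([256., 167.]), array([ 411.6, -212.5,    0. ])), (0.31, array([56., 14.]), array([607.5, -39.4,   0. ]))]
[]
shift [0.  0.  6.8] t 23.55
```

View pics/c9.png

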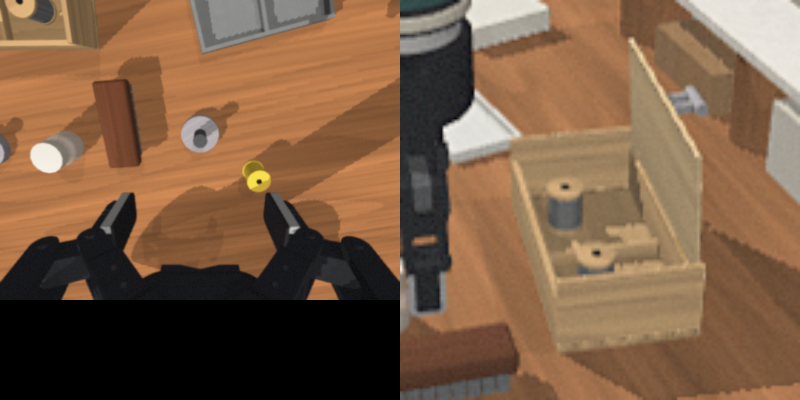

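Both spools stand upright, one in each half. The right weight is straight below the tool at wrist px (256,167).

drive_tool([
  [0.3, [0, -0.03, 1.5], [0, 0, 0]],
  [0.3, [0, -0.03, 3.1], [0, 0, 0]],
  [0.3, [0, -0.03, 4.7], [0, 0, 0]],
  [0.3, [0, -0.03, 5.8], [0, 0, 0]],
  [0.3, [0, -0.03, 6.3], [0, 0, 0]],
])

```text
time_s: 24.1
tcp_pos: [411.8, -208.1, 29.0]
eef_rot: [0.996, -0.088, -0.002, -0.001]
contact_force: [0.7, -0.2, -0.1]
width: 0.696
finger_force: 0.0
```

drive_tool([
  [0.3, [0, 0, 0.3], [0, 0, 0]],
  [0.3, [0, 0, 0.48], [0, 0, 0]],
  [1, [0, 0, 0.48], [0, 0, 0]],
  [1, [0, 0, 0.48], [0, 0, 0]],
  [1, [0, 0, 0.48], [0, 0, 0]],
])

```text
time_s: 24.6
tcp_pos: [413.9, -211.2, 21.1]
eef_rot: [0.996, -0.089, 0.001, 0.001]
contact_force: [-0.0, -0.6, -2.6]
width: 0.202
finger_force: 55.3
```

drive_tool([
  [1, [0, 0, 0], [0, 0, 0]],
  [1, [0, 0, 0], [0, 0, 0]],
  [1, [0, 0, -0.4], [0, 0, 0]],
  [1, [0, 0, -1.4], [0, 0, 0]],
  [1, [0, 0, -2.6], [0, 0, 0]],
])

```text
time_s: 25.1
tcp_pos: [410.5, -208.8, 83.9]
eef_rot: [0.996, -0.089, -0.002, -0.001]
contact_force: [0.2, 0.2, -3.2]
width: 0.194
finger_force: 58.6
```

```bash
python3 -c "
from h import *
st();move([570.7,-358.4,90]);print(manip.sense()['moment'])"
```

```text
t 25.1 tcp [ 410.5 -208.8   83.9] psi -0.178 z [-0.005  0.003 -1.   ] F [ 0.2  0.2 -3.2] w 0.194 ff 58.6 q [-0.52  0.01  2.19  0.    0.95  1.22]
shift [ 7.37  4.75 -0.29] t 25.1
[ 0.01561489 -0.04052272  0.05416126]
```

drive_tool([
  [1, [1.2, 0.8, -0.3], [0, 0, 0]],
  [1, [2.6, 1.7, -0.3], [0, 0, 0]],
  [1, [4.0, 2.6, -0.3], [0, 0, 0]],
  [1, [5.4, 3.5, -0.3], [0, 0, 0]],
  [1, [6.6, 4.2, -0.3], [0, 0, 0]],
])

```text
time_s: 25.6
tcp_pos: [557.2, -343.8, 92.0]
eef_rot: [0.996, -0.089, -0.0, -0.0]
contact_force: [-0.6, -0.6, -3.5]
width: 0.195
finger_force: 58.7
```

drive_tool([
  [1, [0.6, 0.4, 0], [0, 0, 0]],
  [1, [0.77, 0.55, 0], [0, 0, 0]],
  [1, [0.77, 0.55, 0], [0, 0, 0]],
  [1, [0.77, 0.55, 0], [0, 0, 0]],
  [1, [0.77, 0.55, 0], [0, 0, 0]],
])

```text
time_s: 26.1
tcp_pos: [571.8, -358.6, 92.0]
eef_rot: [0.996, -0.089, -0.001, -0.0]
contact_force: [0.0, -0.2, -2.2]
width: 0.196
finger_force: 58.8
```

Run:
```python
from h import *
st(); move([570.7,-358.4,25]); a,_=shot("wrist","w10"); b,_=shot("side","s10"); c=np.zeros((420,800,3),np.uint8); c[:, :420]=cv2.resize(b[220:360,250:390],None,fx=3,fy=3); c[:285,420:]=cv2.resize(a,(380,285)); cv2.imwrite("pics/c10.png",c[:,:,::-1])
```

```text
t 26.1 tcp [ 571.8 -358.6   92. ] psi -0.178 z [-0.001  0.001 -1.   ] F [ 0.  -0.2 -2.2] w 0.196 ff 58.8 q [-0.6   0.38  1.73  0.    1.04  1.15]
shift [-0.04  0.    2.68] t 26.1
```

View pics/c10.png

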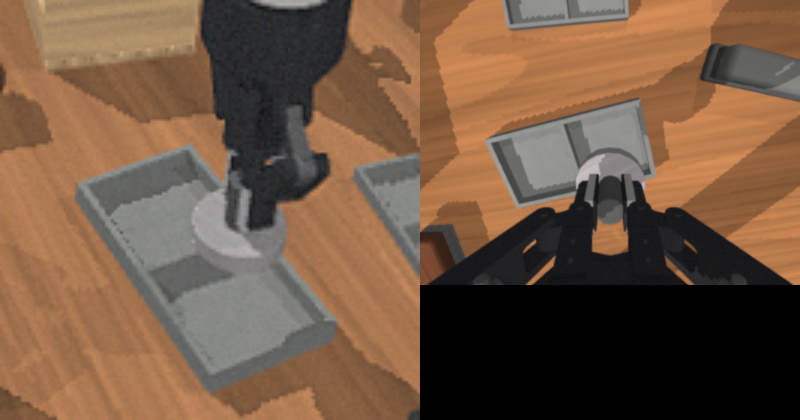

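Run:
```python
from h import *
np.set_printoptions(suppress=True,precision=1)
k=cal("wrist")
for n,uv in [("BL",(90,189)),("BR",(296,133)),("FL",(131,279)),("div",(198,162))]: print(n,onz("wrist",uv,18,k))
r=R.from_euler("z",.068)
print(proj("wrist",[r.apply([x,y,18])+[568,-317,0] for x,y in((45,85.5),(45,-85.5),(-45,85.5),(45,0))],k))
```

```text
BL [ 606.7 -231.1   18. ]
BR [ 621.1 -398.5   18. ]
FL [ 519.8 -236.8   18. ]
div [ 612.6 -321.4   18. ]
[[ 86.9 189. ]
 [297.5 136. ]
 [129.7 281.7]
 [188.5 163.3]]
```

The tray pose agrees, so I'm lowering.

drive_tool([
  [1, [0, 0, 0.8], [0, 0, 0]],
  [1, [0, 0, 1.6], [0, 0, 0]],
  [1, [0, 0, 2.2], [0, 0, 0]],
  [1, [0, 0, 2.5], [0, 0, 0]],
  [1, [0, 0, 2.5], [0, 0, 0]],
])

```text
time_s: 26.7
tcp_pos: [571.9, -358.9, 28.2]
eef_rot: [0.996, -0.089, -0.001, -0.001]
contact_force: [-0.2, 0.2, -3.6]
width: 0.193
finger_force: 58.8
```

drive_tool([
  [1, [0, 0, 0.1], [0, 0, 0]],
  [1, [0, 0, 0.16], [0, 0, 0]],
  [1, [0, 0, 0.2], [0, 0, 0]],
  [1, [0, 0, 0.2], [0, 0, 0]],
  [1, [0, 0, 0.2], [0, 0, 0]],
])

```text
time_s: 27.2
tcp_pos: [573.2, -359.9, 25.2]
eef_rot: [0.996, -0.089, 0.0, 0.0]
contact_force: [-0.1, -0.2, -2.7]
width: 0.195
finger_force: 58.8
```

```bash
python3 -c "
from h import *
st()"
```

```text
t 27.2 tcp [ 573.2 -359.9   25.2] psi -0.178 z [ 0. -0. -1.] F [-0.1 -0.2 -2.7] w 0.195 ff 58.8 q [-0.6   0.45  1.76 -0.    0.93  1.15]
```

drive_tool([
  [1, [0, 0, 0.03], [0, 0, 0]],
  [1, [0, 0, 0.03], [0, 0, 0]],
  [0.5, [0, 0, 0.03], [0, 0, 0]],
  [0.5, [0, 0, 0.03], [0, 0, 0]],
  [0.5, [0, 0, 0], [0, 0, 0]],
])

```text
time_s: 27.7
tcp_pos: [573.2, -359.8, 24.9]
eef_rot: [0.996, -0.089, 0.0, 0.0]
contact_force: [0.1, 0.0, -0.1]
width: 0.496
finger_force: 0.0
```

drive_tool([
  [0.5, [0, 0, -0.8], [0, 0, 0]],
  [0.5, [0, 0, -2.3], [0, 0, 0]],
  [0.3, [0, 0, -4], [0, 0, 0]],
  [0, [0, 0, -5.5], [0, 0, 0]],
  [0, [-0.5, -1, -6.6], [0, 0, 0]],
])

```text
time_s: 28.2
tcp_pos: [566.9, -335.9, 193.7]
eef_rot: [0.996, -0.09, 0.003, 0.002]
contact_force: [0.2, 0.6, 0.7]
width: 0.973
finger_force: 0.0
```

drive_tool([
  [0, [-0.8, -1.65, 0], [0, 0, 0]],
  [0, [-1.6, -3.3, 0], [0, 0, 0]],
  [0, [-2.4, -5.0, 0], [0, 0, 0]],
  [0, [-3.2, -6.7, 0], [0, 0, 0]],
  [0, [-4.0, -8.4, 0], [0, 0, 0]],
])

```text
time_s: 28.7
tcp_pos: [503.3, -107.0, 190.0]
eef_rot: [0.996, -0.089, 0.0, -0.0]
contact_force: [0.0, 0.8, 0.7]
width: 0.998
finger_force: 0.0
```

drive_tool([
  [0, [-0.8, -1.7, 0], [0, 0, 0]],
  [0, [-1.6, -3.4, 0], [0, 0, 0]],
  [0, [-2.4, -5.1, 0], [0, 0, 0]],
  [0, [-3.2, -6.8, 0], [0, 0, 0]],
  [0, [-3.9, -8.3, 0], [0, 0, 0]],
])

```text
time_s: 29.2
tcp_pos: [443.9, 114.9, 190.2]
eef_rot: [0.996, -0.089, 0.001, -0.0]
contact_force: [0.1, 1.1, -0.0]
width: 1.003
finger_force: 0.0
```

Run:
```python
from h import *
np.set_printoptions(suppress=True,precision=1)
st();im,k=shot("wrist","w11"); im2,k2=shot("side","s11")
print([(round(d["score"],2),np.round(d["uv"]),onz("wrist",d["uv"],0,k)) for d in manip.mark_of("wrist","weight_a")])
print([(round(d["score"],2),np.round(d["uv"]),onz("side",d["uv"],4,k2)) for d in manip.mark_of("side","weight_a")])
print([(round(d["score"],2),np.round(d["rect"]),onz("wrist",d["rect"][:2],20,k)) for d in manip.boxes_of("wrist","weight_a")])
```

```text
t 29.2 tcp [443.9 114.9 190.2] psi -0.178 z [ 0.  0. -1.] F [ 0.1  1.1 -0. ] w 1.003 ff 0.0 q [ 0.2 -0.1  2.1  0.   1.2  1.9]
[(0.98, array([257., 164.]), array([447.9, 112.2,   0. ]))]
[(0.74, array([323., 322.]), array([ 564.1, -354.1,    4. ])), (0.66, array([199., 204.]), array([441.7, 105.1,   4. ]))]
[(0.82, array([257., 168.,  48.,  48.]), array([448.2, 112. ,  20. ]))]
```

drive_tool([
  [0.3, [0.14, 0.07, 1.5], [0, 0, 0]],
  [0.3, [0.14, 0.07, 3.1], [0, 0, 0]],
  [0.3, [0.14, 0.07, 4.7], [0, 0, 0]],
  [0.3, [0.14, 0.07, 5.8], [0, 0, 0]],
  [0.3, [0.14, 0.07, 6.3], [0, 0, 0]],
])

```text
time_s: 29.95
tcp_pos: [445.9, 108.5, 29.3]
eef_rot: [0.996, -0.09, -0.003, 0.001]
contact_force: [0.1, 0.6, -0.1]
width: 0.698
finger_force: 0.0
```

drive_tool([
  [0.3, [0, 0, 0.3], [0, 0, 0]],
  [0.3, [0, 0, 0.48], [0, 0, 0]],
  [1, [0, 0, 0.48], [0, 0, 0]],
  [1, [0, 0, 0.48], [0, 0, 0]],
  [1, [0, 0, 0.48], [0, 0, 0]],
])

```text
time_s: 30.45
tcp_pos: [449.5, 111.3, 21.7]
eef_rot: [0.996, -0.089, 0.002, -0.001]
contact_force: [1.7, 0.6, -3.1]
width: 0.201
finger_force: 54.0
```

drive_tool([
  [1, [0, 0, 0], [0, 0, 0]],
  [1, [0, 0, 0], [0, 0, 0]],
  [1, [0, 0, -0.6], [0, 0, 0]],
  [1, [0, 0, -2.0], [0, 0, 0]],
  [1, [0, 0, -3.7], [0, 0, 0]],
])

```text
time_s: 30.95
tcp_pos: [444.5, 109.8, 111.0]
eef_rot: [0.996, -0.089, -0.004, 0.001]
contact_force: [0.4, -0.2, -2.4]
width: 0.192
finger_force: 58.8
```

```bash
python3 -c "
from h import *
st();move([566,-276,110])"
```

```text
t 30.95 tcp [444.5 109.8 111. ] psi -0.178 z [-0.007 -0.002 -1.   ] F [ 0.4 -0.2 -2.4] w 0.192 ff 58.8 q [ 0.19 -0.03  2.17 -0.    1.01  1.94]
shift [ 7.51 14.33  0.03] t 30.95
```

drive_tool([
  [1, [0.5, 1.0, -0.2], [0, 0, 0]],
  [1, [1.3, 2.5, -0.2], [0, 0, 0]],
  [1, [2.1, 4.0, -0.2], [0, 0, 0]],
  [1, [2.9, 5.6, -0.2], [0, 0, 0]],
  [1, [3.75, 7.15, -0.2], [0, 0, 0]],
])

```text
time_s: 31.45
tcp_pos: [507.3, -83.4, 116.9]
eef_rot: [0.996, -0.089, -0.001, -0.0]
contact_force: [1.2, 0.2, -3.1]
width: 0.198
finger_force: 59.2
```

drive_tool([
  [1, [0.8, 1.6, 0], [0, 0, 0]],
  [1, [1.6, 3.2, 0], [0, 0, 0]],
  [1, [2.4, 4.8, 0], [0, 0, 0]],
  [1, [3.2, 6.3, 0], [0, 0, 0]],
  [1, [3.7, 7.1, 0], [0, 0, 0]],
])

```text
time_s: 31.95
tcp_pos: [567.5, -276.2, 116.6]
eef_rot: [0.996, -0.09, -0.001, 0.0]
contact_force: [-0.1, -0.5, -3.1]
width: 0.195
finger_force: 59.2
```

drive_tool([
  [1, [0, 0, 0.6], [0, 0, 0]],
  [1, [0, 0, 1.6], [0, 0, 0]],
  [1, [0, 0, 2.4], [0, 0, 0]],
  [1, [0, 0, 2.9], [0, 0, 0]],
  [1, [0, 0, 2.9], [0, 0, 0]],
])

```text
time_s: 32.45
tcp_pos: [565.0, -271.0, 41.6]
eef_rot: [0.996, -0.089, -0.003, -0.001]
contact_force: [-0.4, -0.6, -2.7]
width: 0.193
finger_force: 59.1
```

```bash
python3 -c "
from h import *
st();move([566,-276,25.5])"
```

```text
t 32.45 tcp [ 565.  -271.    41.6] psi -0.178 z [-0.006  0.003 -1.   ] F [-0.4 -0.6 -2.7] w 0.193 ff 59.1 q [-0.49  0.35  1.86 -0.    0.93  1.26]
shift [0.08 0.19 0.64] t 32.45
```

drive_tool([
  [1, [0, 0.05, 0.2], [0, 0, 0]],
  [1, [0, 0.05, 0.45], [0, 0, 0]],
  [1, [0, 0.05, 0.65], [0, 0, 0]],
  [1, [0, 0.05, 0.65], [0, 0, 0]],
  [1, [0, 0.05, 0.65], [0, 0, 0]],
])

```text
time_s: 32.95
tcp_pos: [567.9, -274.3, 29.2]
eef_rot: [0.996, -0.089, 0.0, 0.0]
contact_force: [0.2, 0.9, -2.8]
width: 0.193
finger_force: 59.2
```

```bash
python3 -c "
from h import *
st();move([566,-276,25.5])"
```

```text
t 32.95 tcp [ 567.9 -274.3   29.2] psi -0.178 z [ 0. -0. -1.] F [ 0.2  0.9 -2.8] w 0.193 ff 59.2 q [-0.49  0.37  1.87  0.    0.9   1.26]
shift [-0.06  0.08  0.15] t 32.95
```

drive_tool([
  [1, [0, 0, 0.08], [0, 0, 0]],
  [1, [0, 0, 0.15], [0, 0, 0]],
  [1, [0, 0, 0.15], [0, 0, 0]],
  [0.5, [0, 0, 0.15], [0, 0, 0]],
  [0.5, [0, 0, 0.15], [0, 0, 0]],
])

```text
time_s: 33.45
tcp_pos: [568.4, -274.6, 26.0]
eef_rot: [0.996, -0.089, 0.001, 0.0]
contact_force: [0.4, -0.2, -0.3]
width: 0.499
finger_force: 0.0
```

drive_tool([
  [0.5, [0, 0, 0], [0, 0, 0]],
  [0.5, [0, 0, -1], [0, 0, 0]],
  [0.4, [0, 0, -2.7], [0, 0, 0]],
  [0, [0, 0, -4.4], [0, 0, 0]],
  [0, [-0.6, -0.6, -5.8], [0, 0, 0]],
])

```text
time_s: 33.95
tcp_pos: [557.6, -258.7, 173.6]
eef_rot: [0.996, -0.09, 0.002, 0.001]
contact_force: [0.9, 0.8, 0.4]
width: 0.916
finger_force: 0.0
```

drive_tool([
  [0, [-1.2, -1.1, -0.4], [0, 0, -0.1]],
  [0, [-2.4, -2.3, -0.4], [0, 0, -0.2]],
  [0, [-3.6, -3.5, -0.4], [0, 0, -0.3]],
  [0, [-4.7, -4.6, -0.4], [0, 0, -0.4]],
  [0, [-5.4, -5.2, -0.4], [0, 0, -0.5]],
])

```text
time_s: 34.45
tcp_pos: [444.2, -103.0, 180.4]
eef_rot: [0.999, -0.053, 0.0, -0.0]
contact_force: [-0.2, -0.3, 0.1]
width: 0.999
finger_force: 0.0
```

Run:
```python
from h import *
np.set_printoptions(suppress=True,precision=1)
st();im,k=shot("wrist","w12"); im2,k2=shot("side","s12")
print([(round(d["score"],2),np.round(d["uv"]),onz("wrist",d["uv"],0,k)) for d in manip.mark_of("wrist","brush")])
print([(round(d["score"],2),np.round(d["rect"]),onz("wrist",d["rect"][:2],40,k)) for d in manip.boxes_of("wrist","brush")])
print([(round(d["score"],2),np.round(d["uv"]),onz("side",d["uv"],4,k2)) for d in manip.mark_of("side","weight_a")])
# brush mask
hsv=cv2.cvtColor(im,cv2.COLOR_RGB2HSV); m=((hsv[...,2]<130)&(hsv[...,1]>120)).astype(np.uint8); m[:40]=0; m[230:]=0
n,l,s,c=cv2.connectedComponentsWithStats(m); i=[j for j in range(1,n) if s[j,4]>800]
for j in i: print(s[j],c[j],cv2.minAreaRect(np.argwhere(l==j)[:,::-1].astype(np.float32)))
c=np.zeros((400,800,3),np.uint8); c[:300,:400]=cv2.resize(im,(400,300)); c[:, 400:]=cv2.resize(im2[230:350,260:380],(400,400)); cv2.imwrite("pics/c12.png",c[:,:,::-1])
```

```text
t 34.45 tcp [ 444.2 -103.   180.4] psi -0.107 z [ 0.  0. -1.] F [-0.2 -0.3  0.1] w 0.999 ff 0.0 q [-0.3 -0.1  2.1  0.   1.1  1.4]
[(0.95, array([261., 166.]), array([ 448.1, -110. ,    0. ]))]
[(0.79, array([260., 170.,  43., 114.]), array([ 452.9, -108.3,   40. ])), (0.61, array([419.,  37.,  66.,  64.]), array([ 559.6, -261.6,   40. ]))]
[(0.93, array([327., 322.]), array([ 571.5, -357.2,    4. ])), (0.78, array([299., 297.]), array([ 550.3, -280.7,    4. ])), (0.44, array([276., 210.]), array([623.5,   8.5,   4. ]))]
[ 174   88  141  141 9667] [260.6 158.4] ((268.9183349609375, 160.68402099609375), (108.00394439697266, 160.64370727539062), 48.945186614990234)
```

View pics/c12.png

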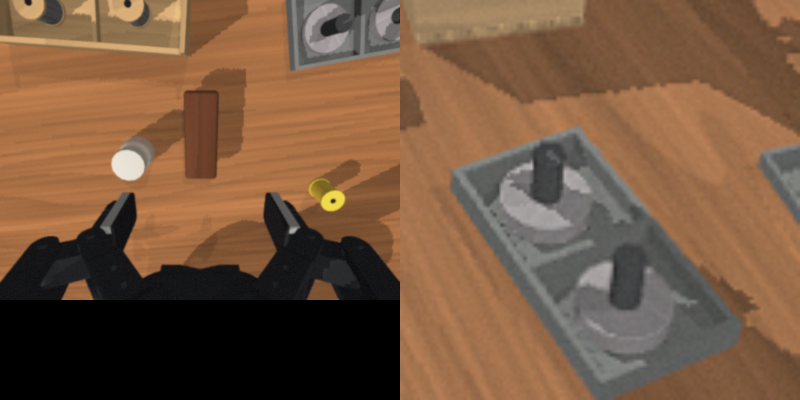

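Both weights lie flat in their bays. The brush is at wrist px (260,170), aligned with the tool, and the white cup at left stays clear of the fingers.

drive_tool([
  [0.15, [0.2, 0.16, 1.5], [0, 0, 0]],
  [0.15, [0.2, 0.16, 3.1], [0, 0, 0]],
  [0.15, [0.2, 0.16, 4.7], [0, 0, 0]],
  [0.15, [0.2, 0.16, 5.7], [0, 0, 0]],
  [0.15, [0.2, 0.16, 6.2], [0, 0, 0]],
])

```text
time_s: 35.2
tcp_pos: [449.2, -109.9, 22.5]
eef_rot: [0.998, -0.055, -0.002, -0.0]
contact_force: [-0.2, -0.4, 0.3]
width: 0.851
finger_force: 0.0
```

drive_tool([
  [0.15, [0, 0, 0.3], [0, 0, 0]],
  [0.15, [0, 0, 0.45], [0, 0, 0]],
  [1, [0, 0, 0.45], [0, 0, 0]],
  [1, [0, 0, 0.45], [0, 0, 0]],
  [1, [0, 0, 0.45], [0, 0, 0]],
])

```text
time_s: 35.7
tcp_pos: [452.1, -109.9, 15.6]
eef_rot: [0.999, -0.054, 0.002, 0.0]
contact_force: [0.6, -0.3, 0.1]
width: 0.5
finger_force: 62.5
```

drive_tool([
  [1, [0, 0, 0], [0, 0, 0]],
  [1, [0, 0, 0], [0, 0, 0]],
  [1, [0, 0, -0.6], [0, 0, 0]],
  [1, [0, 0, -2.0], [0, 0, 0]],
  [1, [0, 0, -3.7], [0, 0, 0]],
])

```text
time_s: 36.2
tcp_pos: [448.1, -108.8, 105.6]
eef_rot: [0.999, -0.054, -0.003, -0.001]
contact_force: [1.2, -0.4, -0.2]
width: 0.502
finger_force: 62.5
```

```bash
python3 -c "
from h import *
st();move([589.5,295.5,150])"
```

```text
t 36.2 tcp [ 448.1 -108.8  105.6] psi -0.108 z [-0.005  0.001 -1.   ] F [ 1.2 -0.4 -0.2] w 0.502 ff 62.5 q [-0.29 -0.02  2.17 -0.    1.    1.39]
shift [  3.87 -16.69  -1.78] t 36.2
```

drive_tool([
  [1, [0, -0.8, -1.2], [0, 0, 0]],
  [1, [0.4, -2.4, -2.0], [0, 0, 0]],
  [1, [0.9, -4.3, -2.0], [0, 0, 0]],
  [1, [1.4, -6.2, -2.0], [0, 0, 0]],
  [1, [1.9, -8.1, -2.0], [0, 0, 0]],
])

```text
time_s: 36.7
tcp_pos: [519.8, 88.4, 157.0]
eef_rot: [0.999, -0.054, 0.001, 0.0]
contact_force: [1.2, -0.3, -1.3]
width: 0.502
finger_force: 62.5
```

drive_tool([
  [1, [0.4, -1.9, 0], [0, 0, -1]],
  [1, [0.8, -3.8, 0], [0, 0, -2]],
  [1, [1.2, -5.6, 0], [0, 0, -3]],
  [1, [1.6, -7.3, 0], [0, 0, -4]],
  [1, [1.9, -8.5, 0], [0, 0, -5]],
])

```text
time_s: 37.2
tcp_pos: [589.8, 295.7, 156.1]
eef_rot: [0.956, 0.294, -0.0, -0.0]
contact_force: [0.2, 0.1, -1.0]
width: 0.5
finger_force: 62.5
```

drive_tool([
  [1, [0, 0, 0], [0, 0, -1]],
  [1, [0, 0, 0], [0, 0, -2]],
  [1, [0, 0, 0], [0, 0, -3]],
  [1, [0, 0, 0], [0, 0, -4]],
  [1, [0, 0, 0], [0, 0, -5]],
])

```text
time_s: 37.7
tcp_pos: [589.1, 292.7, 156.0]
eef_rot: [0.798, 0.603, -0.001, -0.0]
contact_force: [-0.4, -0.9, -1.3]
width: 0.502
finger_force: 62.5
```

drive_tool([
  [1, [0, 0, 0], [0, 0, -1]],
  [1, [0, 0, 0], [0, 0, -2]],
  [1, [0, 0, 0], [0, 0, -2.76]],
  [1, [0, 0, 0], [0, 0, -2.76]],
  [1, [0, 0, 0], [0, 0, -2.76]],
])

```text
time_s: 38.2
tcp_pos: [589.4, 292.7, 156.2]
eef_rot: [0.671, 0.742, -0.0, -0.0]
contact_force: [-0.7, 0.3, -0.6]
width: 0.502
finger_force: 62.5
```

Run:
```python
from h import *
st();move([589.5,296.5,19]); im,k=shot("wrist","w13"); im2,k2=shot("side","s13")
c=np.zeros((400,800,3),np.uint8); c[:300,:400]=cv2.resize(im,(400,300)); c[:, 400:]=cv2.resize(im2[90:230,160:300],(400,400)); cv2.imwrite("pics/c13.png",c[:,:,::-1])
r=R.from_euler("z",.105)
print(proj("wrist",[r.apply([x,y,12])+[589.5,296.5,0] for x,y in((40,78),(40,-78),(-40,-78),(-40,78))],k)*.78)
```

```text
t 38.2 tcp [589.4 292.7 156.2] psi 1.671 z [-0.001 -0.    -1.   ] F [-0.7  0.3 -0.6] w 0.502 ff 62.5 q [ 0.42  0.29  1.72 -0.    1.14  0.32]
shift [0.15 0.02 5.49] t 38.2
[[232.2910225   73.2994132 ]
 [227.76912451 187.98048001]
 [172.00020742 188.2268855 ]
 [166.34644706  73.65172523]]
```

View pics/c13.png

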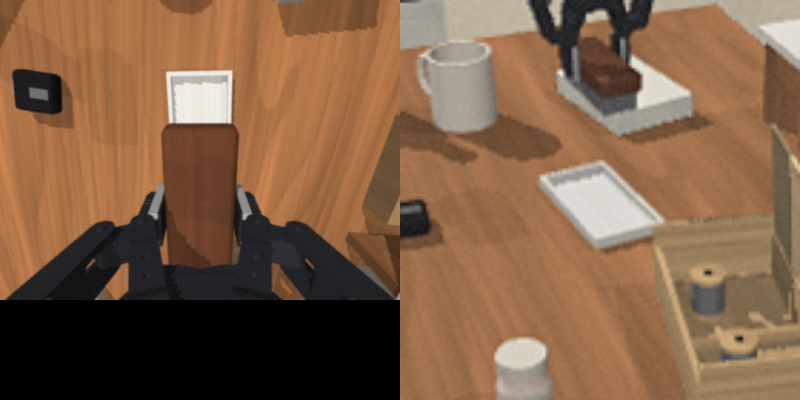

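The tray's far corners at (166,73) and (232,71) match the prediction, so I'm lowering the brush.

drive_tool([
  [1, [0.15, 0, 1.2], [0, 0, 0]],
  [1, [0.15, 0, 2.6], [0, 0, 0]],
  [1, [0.15, 0, 4.0], [0, 0, 0]],
  [1, [0.15, 0, 4.8], [0, 0, 0]],
  [1, [0.15, 0, 5.1], [0, 0, 0]],
])

```text
time_s: 38.8
tcp_pos: [587.0, 295.4, 25.6]
eef_rot: [0.67, 0.742, -0.003, -0.001]
contact_force: [0.3, 0.1, -1.4]
width: 0.5
finger_force: 62.6
```

drive_tool([
  [1, [0, 0, 0.1], [0, 0, 0]],
  [1, [0, 0, 0.2], [0, 0, 0]],
  [1, [0, 0, 0.27], [0, 0, 0]],
  [1, [0, 0, 0.27], [0, 0, 0]],
  [1, [0, 0, 0.27], [0, 0, 0]],
])

```text
time_s: 39.3
tcp_pos: [590.0, 296.8, 23.4]
eef_rot: [0.67, 0.742, 0.001, 0.0]
contact_force: [0.3, 0.6, -0.4]
width: 0.499
finger_force: 62.6
```

```bash
python3 -c "
from h import *
st()"
```

```text
t 39.3 tcp [590.  296.8  23.4] psi 1.673 z [ 0.002  0.001 -1.   ] F [ 0.3  0.6 -0.4] w 0.499 ff 62.6 q [ 0.43  0.43  1.8  -0.    0.91  0.33]
```

drive_tool([
  [1, [0, 0, 0.06], [0, 0, 0]],
  [1, [0, 0, 0.12], [0, 0, 0]],
  [1, [0, 0, 0.16], [0, 0, 0]],
  [1, [0, 0, 0.16], [0, 0, 0]],
  [1, [0, 0, 0.16], [0, 0, 0]],
])

```text
time_s: 39.8
tcp_pos: [589.8, 296.7, 19.7]
eef_rot: [0.67, 0.742, 0.0, 0.0]
contact_force: [-2.2, -1.3, 6.2]
width: 0.504
finger_force: 63.4
```

```bash
python3 -c "
from h import *
st()"
```

```text
t 39.8 tcp [589.8 296.7  19.7] psi 1.673 z [ 0.001  0.    -1.   ] F [-2.2 -1.3  6.2] w 0.504 ff 63.4 q [ 0.43  0.43  1.8  -0.    0.91  0.33]
```

The brush is on the floor (6 N contact), so I'm releasing it.

drive_tool([
  [0.8, [0, 0, 0], [0, 0, 0]],
  [0.25, [0, 0, 0], [0, 0, 0]],
  [0.25, [0, 0, 0], [0, 0, 0]],
  [0.25, [0, 0, 0], [0, 0, 0]],
  [0.2, [0, 0, -0.6], [0, 0, 0]],
])

```text
time_s: 40.3
tcp_pos: [587.1, 295.5, 30.9]
eef_rot: [0.67, 0.742, -0.003, -0.001]
contact_force: [0.0, -0.8, -0.5]
width: 0.795
finger_force: 0.0
```

drive_tool([
  [0.2, [0, 0, -1.5], [0, 0, 0]],
  [0.2, [0, 0, -3], [0, 0, 0]],
  [0.2, [-1, 0, -4.5], [0, 0, 0]],
  [0.2, [-2.5, 0, -6], [0, 0, 0]],
  [0.2, [-4, 0, -7], [0, 0, 0]],
])

```text
time_s: 40.8
tcp_pos: [600.5, 197.2, 212.5]
eef_rot: [0.669, 0.743, 0.002, 0.001]
contact_force: [0.7, 0.2, 0.2]
width: 0.798
finger_force: 0.0
```

Run:
```python
from h import *
st(); im,k=shot("wrist","w14"); im2,k2=shot("side","s14")
c=np.zeros((400,800,3),np.uint8); c[:300,:400]=cv2.resize(im,(400,300)); c[:, 400:]=cv2.resize(im2[130:360,150:380],(400,400)); cv2.imwrite("pics/c14.png",c[:,:,::-1])
r=R.from_euler("z",.105)
print(proj("wrist",[r.apply([x,y,44])+[589.5,296.5,0] for x,y in((22,60),(22,-60),(-22,-60),(-22,60))],k)*.78)
```

```text
t 40.8 tcp [600.5 197.2 212.5] psi 1.675 z [ 0.004  0.001 -1.   ] F [0.7 0.2 0.2] w 0.798 ff 0.0 q [0.28 0.19 1.73 0.   1.22 0.17]
[[216.15986045   6.00854882]
 [214.23782765 105.57961574]
 [182.2137873  105.62120189]
 [179.85268575   5.99080672]]
```

View pics/c14.png

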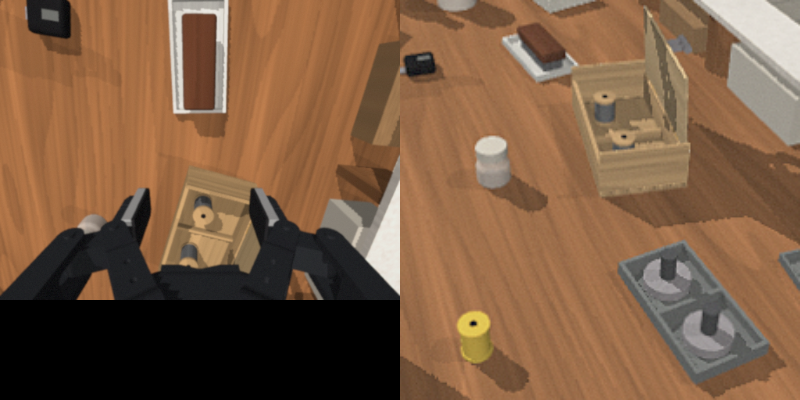

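Everything is in place and the brush sits about 6 mm off centre. I'll let the arm settle and hand in.

drive_tool([
  [0.2, [0, 0, 0], [0, 0, 0]],
  [0.2, [0, 0, 0], [0, 0, 0]],
  [0.2, [0, 0, 0], [0, 0, 0]],
  [0.2, [0, 0, 0], [0, 0, 0]],
  [0.2, [0, 0, 0], [0, 0, 0]],
])

```text
time_s: 41.4
tcp_pos: [599.0, 197.7, 207.1]
eef_rot: [0.67, 0.743, -0.001, -0.001]
contact_force: [-0.2, 0.3, 1.1]
width: 0.796
finger_force: 0.0
```

```bash
python3 -c "
from h import *
st(); print(manip.sign_off())"
```

```text
t 41.4 tcp [599.  197.7 207.1] psi 1.674 z [-0.002 -0.    -1.   ] F [-0.2  0.3  1.1] w 0.796 ff 0.0 q [0.28 0.2  1.73 0.   1.22 0.18]
the job is handed in; nothing more can be done
None
```

Handed in at 41.4 s with every item in its place in the final pictures; no verdict came back, and one 84 N wrist-force contact, probably the gripper linkage on the box's side wall, could break the 40 N limit if it counts as the gripper's body.

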